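Clear and set up the drawing board

TASK

Get the drawing board ready for the next drawing: hang every roof-ridge sample that stands on the board astride the bar of the display rail, like a saddle, and turn the knob of the angle dial until its pointer reads zero. Only after that, lay the straightedge flat on the board with a long edge flush against the ledge along the board's far side, not sticking out past the ledge's ends, and let go of everything. Do not disturb the glass, the calculator or the folding rule.

Things in the scene. Friction and masses are not known exactly. Their poses are not given: they have to be found in the camera images.
- board: dark grey drawing board fixed on the desk, 340 x 420 mm (its x, y), 15 mm thick, bearing a paper sheet drawn with a plan. Origin: centre of its underside; x points to the side with the ledge, z up.
- ledge (a point): point at board-top height (15 mm above the desk) in the middle of the ledge's straight inner face, against which the straightedge goes. The ledge is an aluminium strip 6 mm high and 14 mm wide along the whole 420 mm far edge of the board; this frame's y runs along it, x points from the board into the ledge, z up.
- dial: angle dial fixed on the board: black round base 110 mm across and 18 mm high, white face with ticks, a white tab with a black line at zero sticking out at its edge. Origin: centre of its underside, on the board's top; its x axis points to the zero mark, z up.
- dial_grip (a point): on the dial's axis, 50 mm above the dial's underside: TCP height to grip the knob's bar from above (axes as the dial).
- dial_knob (a joint): knob and pointer angle from zero, rad, positive anticlockwise from above; turns -2.7 to 2.7, light friction, stays where left. A steel disc 46 mm across carries a black upright bar 46 mm long, 14 wide, from 30 to 54 mm above the dial's underside; a steel pointer on the face under one end of the bar, and a white line on that half of the bar's top, show the reading.
- rail: display rail fixed on the desk: a level round steel bar along its x, 350 mm long, 14 mm in diameter, on two posts 14 mm thick at 165 mm either side of the middle, with feet 30 x 60 mm. Origin: middle, at desk height. Stands to the left or the right of the board.
- rail_bar (a point): middle of the bar's axis, 125 mm above the desk; x along the bar, z up. A sample hanging astride the bar has its inner apex about 8.5 mm above this axis and may hang anywhere between the posts, ridge along the bar.
- straightedge: aluminium straightedge lying flat on the desk, on the other side of the board from the rail: 260 mm long (its x), 56 mm wide (y), 6 mm thick, with a black grip ridge along the middle of its top, 140 mm long, 12 mm wide, rising from 6 to 22 mm. Origin: centre of the underside; z up. Same either way round.
- sample1: grey folded-metal ridge-cap sample like a small gable roof on two upright flanges, open below and at the ends: 50 mm long (x, its ridge), 52 wide (y), 104 high. Along the ridge stands a wooden batten 12 mm wide, 50 long, its sides bare from 76 to 104 mm above the origin: grip it there. Origin: centre of the underside, z up. Same either way round. Starts upright on the board, or is absent.
- sample2: like sample1, or absent
- sample3: like sample1, or absent
- sample4: like sample1, or absent
- sample5: like sample1, or absent
- sample1_ridge (a point): inner apex of sample1: middle of the 110 degree V under its roof, 70 mm above its underside, where it sits on the bar; 44 mm between the flanges inside; axes as the sample
- sample2_ridge (a point): inner apex of sample2: middle of the 110 degree V under its roof, 70 mm above its underside, where it sits on the bar; 44 mm between the flanges inside; axes as the sample
- sample3_ridge (a point): inner apex of sample3: middle of the 110 degree V under its roof, 70 mm above its underside, where it sits on the bar; 44 mm between the flanges inside; axes as the sample
- sample4_ridge (a point): inner apex of sample4: middle of the 110 degree V under its roof, 70 mm above its underside, where it sits on the bar; 44 mm between the flanges inside; axes as the sample
- sample5_ridge (a point): inner apex of sample5: middle of the 110 degree V under its roof, 70 mm above its underside, where it sits on the bar; 44 mm between the flanges inside; axes as the sample
- glass: drinking glass, 72 mm across, 90 mm high, beyond the board; leave it alone. Origin: centre of the underside.
- calculator: flat black calculator 75 x 120 x 14 mm, beyond the board; leave it alone.
- folding_rule: folded wooden rule 200 x 18 x 16 mm, beyond the board; leave it alone.

How it is judged:
On the way, in this order (a step that is already met when the one before it is completed fails the run):
1. all samples hang astride the rail and the dial reads zero (x of sample1_ridge in the frame of rail_bar between -0.145 and 0.145 m and y of sample1_ridge in the frame of rail_bar between -0.011 and 0.011 m and z of sample1_ridge in the frame of rail_bar between 0.002 and 0.015 m and angle between each of sample1, sample2, sample3, sample4, sample5's own z axis and vertical below 0.4 rad and angle between the x axis of each of sample1, sample2, sample3, sample4, sample5 and the x axis of rail_bar, either way round below 0.2 rad and contact force between each of sample1, sample2, sample3, sample4, sample5 and rail above 0.3 N and contact force between each of sample1, sample2, sample3, sample4, sample5, dial and the fingers below 0.05 N and linear speed of each of sample1, sample2, sample3, sample4, sample5 below 0.05 m/s and x of sample2_ridge in the frame of rail_bar between -0.145 and 0.145 m and y of sample2_ridge in the frame of rail_bar between -0.011 and 0.011 m and z of sample2_ridge in the frame of rail_bar between 0.002 and 0.015 m and x of sample3_ridge in the frame of rail_bar between -0.145 and 0.145 m and y of sample3_ridge in the frame of rail_bar between -0.011 and 0.011 m and z of sample3_ridge in the frame of rail_bar between 0.002 and 0.015 m and x of sample4_ridge in the frame of rail_bar between -0.145 and 0.145 m and y of sample4_ridge in the frame of rail_bar between -0.011 and 0.011 m and z of sample4_ridge in the frame of rail_bar between 0.002 and 0.015 m and x of sample5_ridge in the frame of rail_bar between -0.145 and 0.145 m and y of sample5_ridge in the frame of rail_bar between -0.011 and 0.011 m and z of sample5_ridge in the frame of rail_bar between 0.002 and 0.015 m and value of joint dial_knob between -0.07 and 0.07 rad), for 0.2 s.
2. the straightedge lies flush along the ledge (x of straightedge in the frame of ledge between -0.0315 and -0.025 m and y of straightedge in the frame of ledge between -0.085 and 0.085 m and z of straightedge in the frame of ledge between -0.003 and 0.004 m and angle between the x axis of straightedge and the y axis of ledge, either way round below 0.025 rad and angle between straightedge's own z axis and vertical below 0.04 rad and contact force between straightedge and the fingers below 0.05 N and linear speed of straightedge below 0.02 m/s), for 0.2 s.
At the end, for the whole second after the job is handed in: Every sample present hangs at rest astride the bar between the posts (along it within 0.2 rad, upright within 0.4 rad), the dial reads zero within 0.07 rad, the straightedge lies flat along the ledge (gap under 3.5 mm, parallel within 0.025 rad, not past its ends); all released (all of step 1 and all of step 2); the robot touches nothing.
It fails at once if the glass is moved more than 30 mm (distance of glass from where it was at the start of the episode above 0.03 m).
It fails at once if the calculator is moved more than 30 mm (distance of calculator from where it was at the start of the episode above 0.03 m).
It fails at once if the folding rule is moved more than 30 mm (distance of folding_rule from where it was at the start of the episode above 0.03 m).
Of sample1, sample2, sample3, sample4, sample5 only 3 to 5 are there at a start; the rules pass over those that are not, and their reading is None.
At some moment in a run one of straightedge may be knocked a few centimetres aside while the robot is not near it.
It also fails if it takes over 210 s, if anything falls off the work surface, if the arm or the gripper's body presses on something with over 40 N, if the wrist force passes 120 N, or if a joint passes its speed limit or range.

ROBOT

A 7-joint arm with a two-finger parallel gripper is mounted at the origin on the work surface. World frame = base frame: x ahead of the robot, y to its left, z up, the work surface at z = 0. Lengths are in m, angles in rad, forces in N, time in s.
With the tool pointing down it reaches from about 0.35 to 0.9 m from the base axis. Payload 19.9 kg.
Tool frame: the origin (TCP) lies between the finger pads, 19 mm behind the fingertips; this is the grasp point; z points along the fingers, y is the line along which they close (so a half turn about z gives the same grasp; the last joint's range is limited). The gripper opens to 85 mm and grips with 20 to 120 N. Pads are 22 mm wide; open, the fingers measure 114 mm over their backs; the gripper's body (76 mm by 85 mm) begins 54 mm behind the grasp point. The pads swing forward as they close: fully open they stand 13 mm farther back than shut.
Start: joints at [-1.2, 0.417, -0.01, 1.614, 0.005, 1.111, -0.053], TCP at [0.25, 0.573, 0.25] pointing down, gripper open.
Joint ranges: [-2.81, 2.81], [-0.39, 2.02], [-1.27, 1.25], [0.06, 2.57], [-1.19, 4.33], [0.19, 2], [-2.82, 2.82]. Speed limits (rad/s): [1.89, 1.89, 2.39, 2.39, 3.01, 3.01, 3.01].

INTERFACE

Orientations are given as a 3x3 rotation matrix whose columns are the frame's x, y, z axes.
In Python, from plant import monitor, cams, ticket gives the robot as it stands. The module is installed in compiled form; this text tells all that it offers.
- The arm moves only by the tool servo_tool, never from a script. Its arguments are lists of equal length, an entry for each row: "xyz": the shift along the tool's x, y, z scaled (see below), a list of three; "roll": the turn about the tool's z scaled (see below). A call has 1 to 20 rows; each row shifts and turns the commanded pose from where the row before left it, along the tool's axes as they then stand; what a row does not reach is not made up. The controller multiplies each number of a shift by 2 cm and each number of a turn by 5 degrees. A row lasts 1/12 s, in which the tool goes at most 41.7 mm and 7.16 degrees, less where a joint would pass 70% of its speed; a pose out of reach is approached as far as the arm can. A call with a number of a shift or a turn outside -1 to 1 is refused whole. A call with a gripper value outside its range is refused whole. "fingers" is the opening, from -1 (shut) to 1 (fully open), set as the call begins (left out, the last holds). The fingers move at their own pace and stop on an object; the grip force is fixed at half the most. Time passes only in rows, so rows that do not move let the fingers close. It gives the time, the measured TCP pose, the force, the opening and the grip force at its end, in the units of the state.
- monitor.state(): the state, without advancing time (a new reading comes with each control period).
- cams.capture(name): name is "scene" or "top"; returns a dict with "frame" (480x640x3 uint8, red, green, blue), "range_z" (480x640 float32, m along the optical axis (not along the pixel's ray), 0 where there is no reading), "vertical_fov" (degrees; the focal length in pixels is half the picture's height over the tangent of half this angle, whatever the lens; pixels are square), "cx", "cy" (the principal point, pixels), "k1" (the pictures are not rectified: a ray, as slopes to the right and down, at radius r is drawn at 1 + k1 r^2 times it, then the intrinsics apply), "position" and "orientation" of the camera in the world. Camera axes: x right, y down, z forward; pixel columns grow to the right and rows downward; lengths in m; the calibration is good to about 2 mm. A picture is of the moment at which its call begins.
- ticket.job_done(): hands the job in; it is judged then, once.
The state is a dict: "clock": time; "joint_positions": joint angles; "qd": joint speeds; "joint_torque": joint torques, N m; "tool_pos": TCP position; "ee_rot": TCP orientation; "contact_force": force on the tool from outside, world axes, zero at the start; "torque": the same for the moment, N m; "width": finger opening in m; "finger_force": force on a finger pad.
Only numpy, scipy, OpenCV 4.12 (cv2) and the standard library are available. Lean on these libraries where they do the work, as an engineer would, in place of code of your own. Each camera call takes 0.05 s, during which the arm holds its last target. There are 200 camera calls.

## Working session

There is one attempt and no reset: what is moved stays moved. The work goes in short steps, Python scripts to look and compute and a tool call to move; the robot and the scene stay as the last step left them, time stands still between calls to the robot, and variables do not carry over. Pictures are saved under pics/ and viewed, at most 14 in all, crops included, and the job is handed in when it is done.

Besides the shell and the picture viewer there is one more tool, called after ">>>" as name([rows], argument=value, ...), one row to a line, values as JSON. servo_tool: Moves the arm, as the interface text tells. Shifts and turns lie within -1 to 1; 1 stands for 2 cm of shift or 5 degrees of turn. Its arguments: {"type":"object","properties":{"xyz":{"type":"array"},"roll":{"type":"array"},"fingers":{"type":"number"}},"required":["xyz","roll"]}

```bash
mkdir -p pics; cat > h.py <<'E'
import numpy as np, cv2
from plant import monitor, cams, ticket
def cap(n):
    c=cams.capture(n); f=240/np.tan(np.radians(c['vertical_fov'])/2)
    c['K']=np.array([[f,0,c['cx']],[0,f,c['cy']],[0,0,1.]]); c['D']=np.array([c['k1'],0,0,0.]); 
    c['R']=np.array(c['orientation']); c['t']=np.array(c['position']); return c
def cloud(c):
    v,u=np.mgrid[0:480,0:640]
    s=cv2.undistortPoints(np.stack([u,v],-1).reshape(-1,1,2).astype(float),c['K'],c['D']).reshape(480,640,2)
    z=c['range_z'].astype(float)
    P=np.dstack([s*z[...,None],z])@c['R'].T+c['t']; P[z==0]=np.nan; return P
def save(c,n,s=1): cv2.imwrite('pics/'+n,c['frame'][...,::-1])
E
python3 - <<'E'
from h import *
for n in('scene','top'):
    c=cap(n); save(c,n+'0.png'); np.savez('%s0.npz'%n,P=cloud(c),f=c['frame'])
    print(n,c['t'].round(3),c['R'].round(3).tolist(),c['k1'],c['K'].round(1).tolist())
s=monitor.state(); print(s['clock'],s['tool_pos'],np.round(s['ee_rot'],3).tolist(),s['width'])
E
```

```text
scene [0.968 0.52  1.204] [[-0.836, 0.481, -0.264], [0.549, 0.725, -0.417], [-0.009, -0.494, -0.87]] -0.12754331124496718 [[580.1, 0.0, 326.7], [0.0, 580.1, 239.7], [0.0, 0.0, 1.0]]
top [0.474 0.004 0.942] [[0.005, -0.989, 0.15], [-1.0, -0.004, 0.007], [-0.007, -0.15, -0.989]] -0.018244575557468595 [[439.1, 0.0, 314.7], [0.0, 439.1, 241.1], [0.0, 0.0, 1.0]]
0.1 [0.25004051 0.57249677 0.24943996] [[-0.916, 0.4, -0.0], [0.4, 0.916, -0.001], [-0.0, -0.001, -1.0]] 0.08561650482818285
```

View pics/scene0.png

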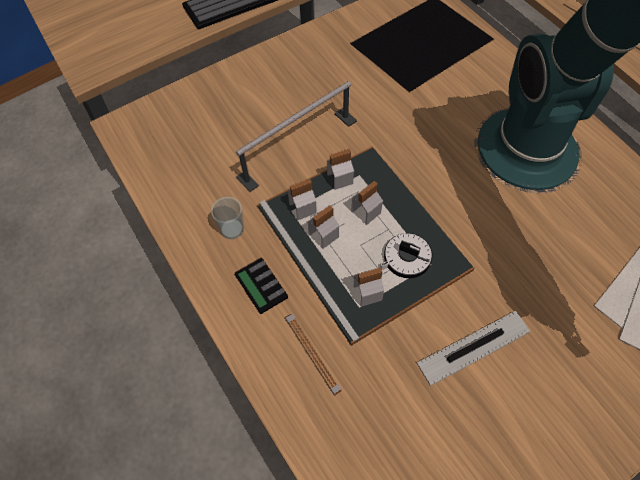

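View pics/top0.png

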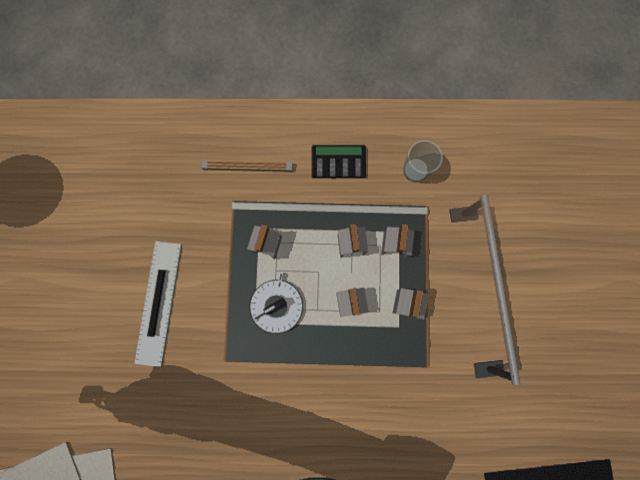

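The scene shows five samples on the board. In the top view their battens are near (262,238), (353,238), (403,239), (354,301) and (417,303). The dial is at (277,306) with its zero tab at (283,280). The rail runs from (485,200) to (515,380), and the straightedge is on the left at (158,305). I'll measure with both clouds.

```bash
cat > m.py <<'E'
from h import *
def rect(p):
    (c,(w,h),a)=cv2.minAreaRect((p[:,:2]*1000).astype(np.float32)); 
    if w<h: w,h,a=h,w,a+90
    return [round(x/1000,4) for x in(*c,w,h)]+[round((a+90)%180-90,1)]
def run(tag):
  for n in('scene','top'):
    d=np.load(n+tag+'.npz');P=d['P'];f=d['f'].astype(int)
    X,Y,Z=P[...,0],P[...,1],P[...,2]
    r,g,b=f[...,0],f[...,1],f[...,2]
    ws=(X>.25)&(X<.85)&(abs(Y)<.55)
    m=(ws&(Z>.09)&(Z<.19)&(r-b>35)).astype(np.uint8)
    k,L=cv2.connectedComponents(m); print(n)
    for i in range(1,k):
        p=P[L==i]
        if len(p)<25: continue
        zt=np.percentile(p[:,2],95); t=p[p[:,2]>zt-.006]
        print(' batten',len(p),rect(t),'z',zt.round(4))
    bar=P[ws&(Z>.105)&(Z<.145)&(Y<-.28)&(abs(r-b)<30)]; 
    if len(bar): print(' bar',rect(bar),np.percentile(bar[:,2],[50,95]).round(4),bar[:,0].min(),bar[:,0].max())
    s=ws&(Y>.2)&(Z<.03)&(Z>.003)&(abs(r-b)<35)&(Y>.24)
    q=P[s]; 
    if len(q): print(' straightedge',len(q),rect(q),np.percentile(q[:,2],[50,95,99]).round(4))
    q=P[ws&(Y>.24)&(Z>.016)&(Z<.03)&(r<60)&(X<.75)]
    if len(q)>3: print(' ridge',len(q),rect(q),np.percentile(q[:,2],[50,95]).round(4))
    q=P[ws&(abs(Y)<.25)&(Z>.055)&(Z<.075)&(r<140)&(X<.5)]
    if len(q)>3: print(' knobtop',len(q),rect(q),np.median(q[:,2]).round(4))
    q=P[ws&(abs(Y)<.25)&(Z>.028)&(Z<.037)&(X<.55)&(r>90)]
    if len(q)>3: print(' dialface',len(q),rect(q),np.median(q[:,2]).round(4))
    q=P[ws&(Z>.018)&(Z<.024)&(X>.55)&(abs(r-b)<30)&(r>90)&(abs(Y)<.26)]
    if len(q)>3: print(' ledge',len(q),rect(q),np.median(q[:,2]).round(4))
    q=P[ws&(Z>.011)&(Z<.024)&(abs(Y)<.26)]
    print(' board',rect(q),np.median(q[:,2]).round(4))
E
python3 - <<'E'
from m import *
run('0')
a=cv2.imread('pics/top0.png')[265:345,235:320]; cv2.imwrite('pics/dial0.png',cv2.resize(a,None,fx=7,fy=7,interpolation=cv2.INTER_CUBIC))
E
```

```text
scene
 batten 216 [0.4842, -0.1795, 0.0488, 0.0133, -13.6] z 0.121
 batten 233 [0.6075, -0.1579, 0.0488, 0.0147, -5.4] z 0.1213
 batten 188 [0.4861, -0.062, 0.0509, 0.0137, 10.6] z 0.1217
 batten 214 [0.6072, -0.0636, 0.0498, 0.0127, 6.4] z 0.1213
 batten 235 [0.6067, 0.1146, 0.0496, 0.014, -14.6] z 0.1211
 bar [0.5146, -0.3291, 0.3484, 0.0183, 6.8] [0.1287 0.1335] 0.3415835517385788 0.6877859333357443
 straightedge 2685 [0.5775, 0.3267, 0.4574, 0.0772, -11.4] [0.0067 0.0228 0.0253]
 ridge 359 [0.4837, 0.3456, 0.1389, 0.0137, -6.8] [0.0219 0.0257]
 knobtop 238 [0.4767, -0.0483, 0.3259, 0.0454, -89.9] 0.0654
 dialface 1069 [0.5001, -0.0064, 0.3056, 0.1203, -80.1] 0.0336
 ledge 1267 [0.6739, 0.0068, 0.4998, 0.2519, -88.6] 0.0203
 board [0.5961, 0.0137, 0.5008, 0.4767, 88.8] 0.0153
top
 batten 169 [0.6055, 0.1134, 0.0494, 0.0123, -16.0] z 0.1207
 batten 164 [0.6065, -0.0653, 0.0493, 0.0121, 7.3] z 0.1206
 batten 177 [0.6065, -0.1577, 0.0496, 0.0124, -8.3] z 0.121
 batten 168 [0.4853, -0.0635, 0.048, 0.0119, 9.8] z 0.1209
 batten 174 [0.4833, -0.181, 0.0489, 0.012, -12.1] z 0.1206
 bar [0.5134, -0.3322, 0.3491, 0.0158, 6.6] [0.1301 0.133 ] 0.3400062095775177 0.6866932100657075
 straightedge 3207 [0.533, 0.361, 0.524, 0.2365, -0.5] [0.0063 0.0222 0.0238]
 ridge 403 [0.4831, 0.3422, 0.1365, 0.0131, -6.2] [0.0214 0.0243]
 knobtop 419 [0.4771, -0.0499, 0.3232, 0.0451, 89.9] 0.0711
 dialface 1723 [0.4961, -0.0236, 0.3368, 0.1198, -83.5] 0.0336
 ledge 1316 [0.673, 0.0079, 0.4956, 0.2524, -88.4] 0.0204
 board [0.5966, 0.0152, 0.4985, 0.4731, 88.7] 0.0148
```

View pics/dial0.png

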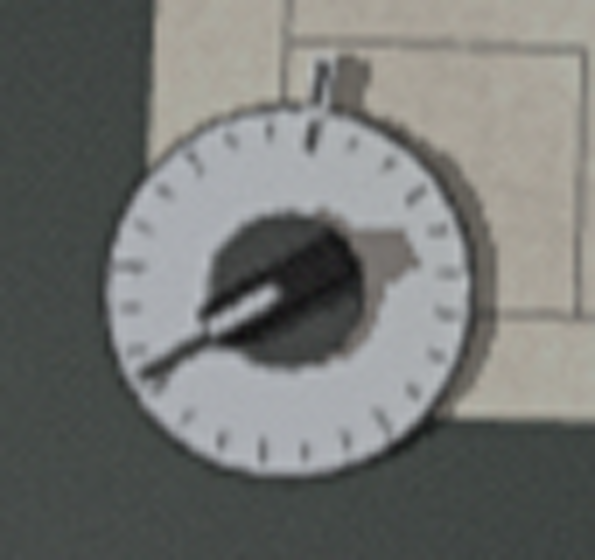

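All the batten tops come out about 0.12 m high, against 0.119 expected, and the bar axis is near 0.126, so the measurements fit. The crop shows the dial's zero tab at (322,85), its centre at (285,290) and the pointer tip at (148,375), a reading of about +132°. Next I'll make a planner that prints shifts and refine the dial, bar and ledge.

```bash
cat > p.py <<'E'
from h import *
import sys
S=dict(a=(.606,.114,-15.3),b=(.607,-.0645,6.9),c=(.607,-.158,-6.9),d=(.4857,-.0628,10.2),e=(.4838,-.1803,-12.9))
def units(p0,psi,p1):
    c,s=np.cos(np.radians(psi)),np.sin(np.radians(psi)); d=np.array(p1)-p0
    return (np.array([c*d[0]+s*d[1],s*d[0]-c*d[1],-(d[2] if len(d)>2 else 0)])/.02).round(2)
def st():
    s=monitor.state(); R=np.array(s['ee_rot']); return np.array(s['tool_pos']),np.degrees(np.arctan2(R[1,0],R[0,0]))%360,s
E
python3 - <<'E'
from p import *
p,psi,s=st(); print(p.round(4),psi)
print('roll units to c',-(173.1-psi)/5,'shift',units(p,173.1,(.607,-.158,.112)))
for n in('scene','top'):
    d=np.load(n+'0.npz');P=d['P'];f=d['f'].astype(int);X,Y,Z=P[...,0],P[...,1],P[...,2];r,b=f[...,0],f[...,2]
    # bar: circle fit across
    w=(X>.36)&(X<.66)&(Y<-.28)&(Y>-.40)&(Z>.11)&(Z<.145)
    p=P[w]; a=np.polyfit(p[:,0],p[:,1],1); th=np.arctan(a[0]); u=np.array([np.cos(th),np.sin(th)])
    off=-(p[:,0]-.514)*u[1]+p[:,1]*u[0]; A=np.c_[2*off,2*p[:,2],np.ones(len(off))]
    from scipy.optimize import least_squares
    q=least_squares(lambda v:np.hypot(-(p[:,0]-.514)*np.sin(v[2])+(p[:,1]-v[0])*np.cos(v[2])-0,p[:,2]-v[1])-.007,[off.mean(),.125,th],loss='soft_l1',f_scale=.002).x
    print(n,'bar y@x=.514',q[0],'z',q[1],'ang',np.degrees(q[2]))
    near=np.hypot(X-.475,Y-.09)<.085
    for nm,m in(('knobtop',near&(Z>.062)&(Z<.078)),('white face',near&(Z>.028)&(Z<.038)&(r>120)),('blackside+face',near&(Z>.028)&(Z<.038))):
        p=P[m][:,:2]; (c,rad)=cv2.minEnclosingCircle((p*1000).astype(np.float32)); print(nm,len(p),np.round(c,1),round(rad,1),np.median(P[m][:,2]).round(4))
        if nm=='knobtop': 
            rc=cv2.minAreaRect((p*1000).astype(np.float32));print(rc)
            wl=P[m&(r>100)][:,:2].mean(0); print('white line',wl.round(4))
    # ledge: top surface
    m=(Z>.0175)&(Z<.026)&(X>.63)&(X<.72)&(abs(Y)<.25)&(r>80)
    p=P[m]; print('ledge',cv2.minAreaRect((p[:,:2]*1000).astype(np.float32)),np.median(p[:,2]))
    for y0 in(-.15,0,.15):
        pp=p[abs(p[:,1]-y0)<.03]; print(y0,np.percentile(pp[:,0],[1,99]).round(4))
E
```

```text
[0.25   0.5725 0.2494] 156.4096153397665
roll units to c -3.338076932046698 shift [-22.11 -34.12   6.87]
scene bar y@x=.514 -0.3312123669124988 z 0.1245238586779216 ang 6.992900424211511
knobtop 133 [476.8  91.8] 23.0 0.0684
((476.95233154296875, 91.60692596435547), (18.526098251342773, 45.47229766845703), 30.704875946044922)
white line [0.4713 0.0968]
white face 989 [484.6  88.5] 61.3 0.0338
blackside+face 1211 [483.6  86.2] 63.2 0.0338
ledge ((661.2830810546875, -17.578369140625), (424.7803649902344, 71.44087982177734), 88.16130065917969) 0.02068727019624861
-0.15 [0.6318 0.6905]
0 [0.6307 0.6933]
0.15 [0.6316 0.6974]
top bar y@x=.514 -0.33259521416695714 z 0.12464232138030784 ang 6.37923149929115
knobtop 167 [476.5  90.1] 23.0 0.0682
((475.71881103515625, 89.71781921386719), (13.923450469970703, 45.243621826171875), 31.31974983215332)
white line [0.4707 0.1001]
white face 1576 [484.1  88.3] 60.8 0.0336
blackside+face 1818 [484.2  90.3] 61.1 0.0336
ledge ((660.9135131835938, -19.473648071289062), (420.0437927246094, 65.63862609863281), 88.42198181152344) 0.02052766755371377
-0.15 [0.6742 0.6884]
0 [0.6313 0.6925]
0.15 [0.6819 0.6961]
```

>>> servo_tool([
  [0, 0, 0],
  [0, 0, 0],
  [0, 0, 0],
  [0, 0, 0],
], roll=[-0.84, -0.84, -0.83, -0.83], fingers=0.2)

```text
clock: 0.43
tool_pos: [0.25, 0.5726, 0.2496]
ee_rot: [[-0.993, 0.116, -0.0], [0.116, 0.993, -0.001], [0.0, -0.001, -1.0]]
contact_force: [0.1, 0.5, 0.3]
width: 0.051
finger_force: 0.0
```

>>> servo_tool([
  [-0.65, -1, 0],
  [-0.65, -1, 0],
  [-0.65, -1, 0],
  [-0.65, -1, 0],
  [-0.65, -1, 0],
  [-0.65, -1, 0],
  [-0.65, -1, 0],
  [-0.65, -1, 0],
  [-0.65, -1, 0],
  [-0.65, -1, 0],
  [-0.65, -1, 0],
  [-0.65, -1, 0],
  [-0.65, -1, 0],
  [-0.65, -1, 0],
  [-0.65, -1, 0],
  [-0.65, -1, 0],
  [-0.65, -1, 0],
  [-0.65, -1, 0],
  [-0.65, -1, 0],
  [-0.65, -1, 0],
], roll=[0, 0, 0, 0, 0, 0, 0, 0, 0, 0, 0, 0, 0, 0, 0, 0, 0, 0, 0, 0])

```text
clock: 2.1
tool_pos: [0.4605, 0.1433, 0.2499]
ee_rot: [[-0.993, 0.12, -0.0], [0.12, 0.993, -0.0], [0.0, -0.0, -1.0]]
contact_force: [1.3, -0.3, 0.8]
width: 0.0512
finger_force: 0.0
```

>>> servo_tool([
  [-0.65, -1, 0],
  [-0.65, -1, 0],
  [-0.65, -1, 0],
  [-0.65, -1, 0],
  [-0.65, -1, 0],
  [-0.65, -1, 0],
  [-0.65, -1, 0],
  [-0.65, -1, 0],
  [-0.65, -1, 0],
  [-0.65, -1, 0],
  [-0.65, -1, 0],
  [-0.65, -1, 0],
  [-0.65, -1, 0],
  [-0.65, -1, 0],
  [0, 0, 0],
  [0, 0, 0],
], roll=[0, 0, 0, 0, 0, 0, 0, 0, 0, 0, 0, 0, 0, 0, 0, 0])

```text
clock: 3.43
tool_pos: [0.6072, -0.1566, 0.2494]
ee_rot: [[-0.993, 0.122, -0.001], [0.122, 0.993, -0.0], [0.001, -0.001, -1.0]]
contact_force: [0.1, 0.6, -0.9]
width: 0.0509
finger_force: 0.0
```

```bash
python3 - <<'E'
from p import *
p,psi,s=st(); print(p.round(4),psi,s['joint_positions']); print(units(p,psi,(.607,-.158,.112)))
E
```

```text
[ 0.6072 -0.1566  0.2494] 172.99770113537724 [-0.07260592  0.44076105  0.37177998  1.61871735 -0.17261233  1.115626
  1.79164211]
[ 0.   -0.07  6.87]
```

>>> servo_tool([
  [0, -0.07, 1],
  [0, 0, 1],
  [0, 0, 1],
  [0, 0, 1],
  [0, 0, 1],
  [0, 0, 1],
  [0, 0, 0.6],
  [0, 0, 0.27],
  [0, 0, 0],
  [0, 0, 0],
], roll=[0, 0, 0, 0, 0, 0, 0, 0, 0, 0])

```text
clock: 4.27
tool_pos: [0.6075, -0.1567, 0.1133]
ee_rot: [[-0.993, 0.12, 0.001], [0.12, 0.993, -0.0], [-0.001, -0.0, -1.0]]
contact_force: [0.4, 0.3, 0.3]
width: 0.0516
finger_force: 0.0
```

>>> servo_tool([
  [0, 0, 0],
  [0, 0, 0],
  [0, 0, 0],
  [0, 0, 0],
  [0, 0, 0],
  [0, 0, 0],
  [0, 0, 0],
], roll=[0, 0, 0, 0, 0, 0, 0], fingers=-1)

```text
clock: 4.85
tool_pos: [0.6074, -0.157, 0.1131]
ee_rot: [[-0.993, 0.12, 0.001], [0.12, 0.993, -0.0], [-0.001, -0.0, -1.0]]
contact_force: [-1.5, -1.3, 5.5]
width: 0.0109
finger_force: 61.3
```

>>> servo_tool([
  [0, 0, -0.5],
  [0, 0, -1],
  [0, 0, -1],
  [0, 0, -1],
  [0, 0, -1],
  [0, 0, -1],
  [0, 0, -1],
  [0, 0, -1],
  [0, 0, -1],
  [0, 0, -0.9],
  [0, 0, 0],
], roll=[0, 0, 0, -0.54, -0.54, -0.54, -0.54, -0.54, 0, 0, 0])

```text
clock: 5.77
tool_pos: [0.608, -0.1572, 0.3048]
ee_rot: [[-0.993, -0.115, 0.005], [-0.115, 0.993, -0.001], [-0.005, -0.001, -1.0]]
contact_force: [-0.2, -0.6, -1.5]
width: 0.0108
finger_force: 60.3
```

```bash
python3 - <<'E'
from p import *
p,psi,s=st(); print(p.round(4),psi,s['width']); print(units(p,psi,(.637,-.3175,.160)))
E
```

```text
[ 0.608  -0.1572  0.3048] 186.5937051767948 0.010764249099079127
[-0.52 -8.13  7.24]
```

>>> servo_tool([
  [-0.06, -0.9, 0],
  [-0.06, -0.9, 0],
  [-0.06, -0.9, 0],
  [-0.06, -0.9, 0],
  [-0.06, -0.9, 0],
  [-0.06, -0.9, 0],
  [-0.06, -0.9, 0],
  [-0.06, -0.9, 0],
  [-0.06, -0.93, 0],
  [0, 0, 0],
  [0, 0, 0.8],
  [0, 0, 0.8],
  [0, 0, 0.8],
  [0, 0, 0.8],
  [0, 0, 0.8],
  [0, 0, 0.8],
  [0, 0, 0.8],
  [0, 0, 0.6],
  [0, 0, 0.6],
  [0, 0, 0.35],
], roll=[0, 0, 0, 0, 0, 0, 0, 0, 0, 0, 0, 0, 0, 0, 0, 0, 0, 0, 0, 0])

```text
clock: 7.43
tool_pos: [0.6374, -0.3189, 0.1601]
ee_rot: [[-0.993, -0.114, 0.003], [-0.114, 0.993, -0.003], [-0.003, -0.004, -1.0]]
contact_force: [-20.3, -4.1, 78.3]
width: 0.0109
finger_force: 73.3
```

```bash
python3 - <<'E'
from p import *
p,psi,s=st(); print(p.round(4),psi,s['width'],s['contact_force']); c=cap('scene'); cv2.imwrite('pics/s1.png',c['frame'][60:300,180:480,::-1].repeat(2,0).repeat(2,1))
E
```

```text
[ 0.6374 -0.3189  0.1601] 186.5731462306668 0.01093635354410431 [-20.32655684  -4.05899176  78.31962923]
```

View pics/s1.png

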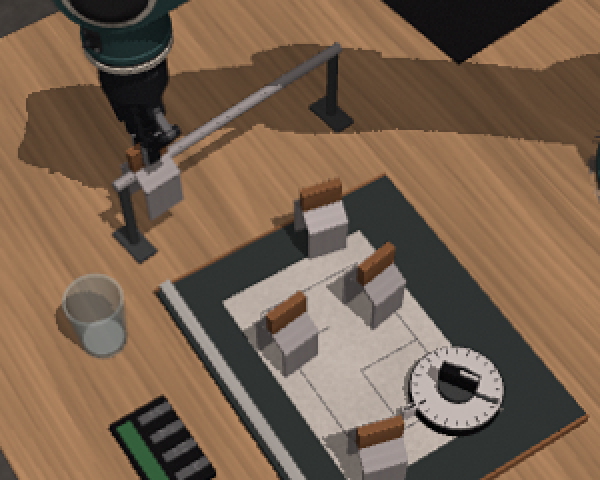

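The sample is astride the bar at (155,185) in the crop. Contact came about 2 mm early, so I'll ease off and release, and stop higher from now on.

>>> servo_tool([
  [0, 0, -0.1],
  [0, 0, 0],
], roll=[0, 0])

```text
clock: 7.65
tool_pos: [0.6371, -0.3181, 0.1609]
ee_rot: [[-0.993, -0.114, 0.002], [-0.114, 0.993, -0.002], [-0.002, -0.002, -1.0]]
contact_force: [-0.8, -3.0, 10.1]
width: 0.0108
finger_force: 63.6
```

>>> servo_tool([
  [0, 0, 0],
  [0, 0, 0],
  [0, 0, 0],
  [0, 0, -0.5],
  [0, 0, -1],
  [0, 0, -1],
  [0, 0, -1],
  [0, 0, 0],
], roll=[0, 0, 0, 0, 0, 0, 0, 0], fingers=0.2)

```text
clock: 8.32
tool_pos: [0.6379, -0.3178, 0.2347]
ee_rot: [[-0.993, -0.115, 0.005], [-0.115, 0.993, -0.002], [-0.005, -0.003, -1.0]]
contact_force: [0.4, 0.1, -0.4]
width: 0.0511
finger_force: 0.0
```

```bash
cat > n.py <<'E'
from p import *
p,psi,s=st(); print(p.round(4),psi.round(2),s['width'],np.round(s['contact_force'],1),s['clock'])
k=sys.argv[1]; sl=float(sys.argv[2])
x,y,a=S[k]; print('pick',units(p,psi,(x,y,.114)),'then roll by',round(-((180+a)-psi)/5,2))
b=np.array([.514,-.332])+sl*np.array([np.cos(np.radians(6.7)),np.sin(np.radians(6.7))])
print('grasp->lift roll',round(-(186.7-180-a)/5,2),'place from',units(np.array([x,y,.304]),186.7,(*b,.164)))
E
python3 n.py b .062
```

```text
[ 0.6379 -0.3178  0.2347] 186.61 0.051110286247302 [ 0.4  0.1 -0.4] 8.3167
pick [ 0.08 12.76  6.03] then roll by -0.06
grasp->lift roll 0.04 place from [  3.08 -12.74   7.  ]
```

>>> servo_tool([
  [0, 0.98, 0],
  [0, 0.98, 0],
  [0, 0.98, 0],
  [0, 0.98, 0],
  [0, 0.98, 0],
  [0, 0.98, 0],
  [0, 0.98, 0],
  [0, 0.98, 0],
  [0, 0.98, 0],
  [0, 0.98, 0],
  [0, 0.98, 0],
  [0, 0.98, 0],
  [0.08, 1, 0],
  [0, 0, 1],
  [0, 0, 1],
  [0, 0, 1],
  [0, 0, 1],
  [0, 0, 1],
  [0, 0, 0.7],
  [0, 0, 0.33],
], roll=[0, 0, 0, 0, 0, 0, 0, 0, 0, 0, 0, 0, 0, 0, 0, 0, 0, 0, 0, 0])

```text
clock: 9.98
tool_pos: [0.6049, -0.0636, 0.1074]
ee_rot: [[-0.993, -0.115, -0.002], [-0.115, 0.993, 0.0], [0.002, 0.0, -1.0]]
contact_force: [-0.4, 0.3, 0.1]
width: 0.0512
finger_force: 0.0
```

>>> servo_tool([
  [0, 0, 0],
  [0, 0, 0],
  [0, 0, 0],
  [0, 0, 0],
  [0, 0, 0],
  [0, 0, 0],
  [0, 0, 0],
  [0, 0, 0],
], roll=[0, 0, 0, 0, 0, 0, 0, 0], fingers=-1)

```text
clock: 10.65
tool_pos: [0.6061, -0.0639, 0.1098]
ee_rot: [[-0.993, -0.115, 0.001], [-0.115, 0.993, -0.0], [-0.001, -0.0, -1.0]]
contact_force: [-0.6, -0.4, 6.1]
width: 0.0112
finger_force: 61.6
```

>>> servo_tool([
  [0, 0, -0.5],
  [0, 0, -1],
  [0, 0, -1],
  [0, 0, -1],
  [0, 0, -1],
  [0, 0, -1],
  [0, 0, -1],
  [0, 0, -1],
  [0, 0, -1],
  [0, 0, -1],
  [0, 0, 0],
], roll=[0, 0, 0, 0, 0, 0, 0, 0, 0, 0, 0])

```text
clock: 11.57
tool_pos: [0.6066, -0.064, 0.3036]
ee_rot: [[-0.993, -0.115, 0.005], [-0.115, 0.993, -0.0], [-0.005, -0.001, -1.0]]
contact_force: [0.4, -0.4, -1.4]
width: 0.011
finger_force: 60.3
```

```bash
cat > q.py <<'E'
from p import *
p,psi,s=st(); print(p.round(4),psi.round(2),s['width'],np.round(s['contact_force'],1),s['clock'])
sl=float(sys.argv[1])
b=np.array([.514,-.332])+sl*np.array([np.cos(np.radians(6.7)),np.sin(np.radians(6.7))])
print('roll',round(-(186.7-psi)/5,2),'place',units(p,psi,(*b,.164)))
E
python3 q.py .062
```

```text
[ 0.6066 -0.064   0.3036] 186.6 0.011004318345114434 [ 0.4 -0.4 -1.4] 11.5667
roll -0.02 place [  3.04 -12.77   6.98]
```

>>> servo_tool([
  [0.23, -0.98, 0],
  [0.23, -0.98, 0],
  [0.23, -0.98, 0],
  [0.23, -0.98, 0],
  [0.23, -0.98, 0],
  [0.23, -0.98, 0],
  [0.23, -0.98, 0],
  [0.23, -0.98, 0],
  [0.23, -0.98, 0],
  [0.23, -0.98, 0],
  [0.23, -0.98, 0],
  [0.23, -0.98, 0],
  [0.23, -0.98, 0],
  [0, 0, 1],
  [0, 0, 1],
  [0, 0, 1],
  [0, 0, 1],
  [0, 0, 1],
  [0, 0, 1],
  [0, 0, 0.6],
], roll=[0, 0, 0, 0, 0, 0, 0, 0, 0, 0, 0, 0, 0, 0, 0, 0, 0, 0, 0, 0])

```text
clock: 13.23
tool_pos: [0.5747, -0.3231, 0.1648]
ee_rot: [[-0.993, -0.115, -0.002], [-0.115, 0.993, 0.001], [0.002, 0.001, -1.0]]
contact_force: [0.0, -0.5, -1.9]
width: 0.0106
finger_force: 60.3
```

>>> servo_tool([
  [0, 0, 0.3],
  [0, 0, 0.2],
  [0, 0, 0],
  [0, 0, 0],
], roll=[0, 0, 0, 0])

```text
clock: 13.57
tool_pos: [0.5759, -0.325, 0.1584]
ee_rot: [[-0.993, -0.114, 0.002], [-0.114, 0.993, -0.002], [-0.002, -0.002, -1.0]]
contact_force: [0.5, -6.5, 2.0]
width: 0.011
finger_force: 60.8
```

>>> servo_tool([
  [0, 0, 0],
  [0, 0, 0],
  [0, 0, 0],
  [0, 0, -0.5],
  [0, 0, -1],
  [0, 0, -1],
  [0, 0, -1],
  [0, 0, 0],
  [0, 0, 0],
], roll=[0, 0, 0, 0, 0, 0, 0, 0, 0], fingers=0.2)

```text
clock: 14.32
tool_pos: [0.576, -0.3239, 0.2288]
ee_rot: [[-0.993, -0.115, 0.002], [-0.115, 0.993, -0.001], [-0.002, -0.001, -1.0]]
contact_force: [0.9, 0.6, -0.1]
width: 0.0514
finger_force: 0.0
```

```bash
python3 n.py e 0
```

```text
[ 0.576  -0.3239  0.2288] 186.61 0.051416919164738326 [ 0.9  0.6 -0.1] 14.3167
pick [3.75 7.66 5.74] then roll by 3.9
grasp->lift roll -3.92 place from [-0.61 -7.71  7.  ]
```

>>> servo_tool([
  [0.47, 0.96, 0],
  [0.47, 0.96, 0],
  [0.47, 0.96, 0],
  [0.47, 0.96, 0],
  [0.47, 0.96, 0],
  [0.47, 0.96, 0],
  [0.47, 0.96, 0],
  [0.46, 0.94, 0],
  [0, 0, 0],
  [0, 0, 0.8],
  [0, 0, 0.8],
  [0, 0, 0.8],
  [0, 0, 0.8],
  [0, 0, 0.8],
  [0, 0, 0.8],
  [0, 0, 0.6],
  [0, 0, 0.34],
  [0, 0, 0],
  [0, 0, 0],
], roll=[0, 0, 0, 0, 0, 0, 0, 0, 0.9, 0.9, 0.9, 0.9, 0.3, 0, 0, 0, 0, 0, 0])

```text
clock: 15.9
tool_pos: [0.4834, -0.1803, 0.1124]
ee_rot: [[-0.975, 0.223, -0.0], [0.223, 0.975, -0.0], [0.0, -0.0, -1.0]]
contact_force: [0.2, 0.2, -0.4]
width: 0.0514
finger_force: 0.0
```

>>> servo_tool([
  [0, 0, 0],
  [0, 0, 0],
  [0, 0, 0],
  [0, 0, 0],
  [0, 0, 0],
  [0, 0, 0],
  [0, 0, 0],
  [0, 0, 0],
], roll=[0, 0, 0, 0, 0, 0, 0, 0], fingers=-1)

```text
clock: 16.57
tool_pos: [0.4837, -0.1804, 0.1126]
ee_rot: [[-0.975, 0.223, 0.001], [0.223, 0.975, -0.0], [-0.001, -0.0, -1.0]]
contact_force: [-1.0, -0.5, 6.9]
width: 0.011
finger_force: 61.4
```

>>> servo_tool([
  [0, 0, -0.5],
  [0, 0, -1],
  [0, 0, -1],
  [0, 0, -1],
  [0, 0, -1],
  [0, 0, -1],
  [0, 0, -1],
  [0, 0, -1],
  [0, 0, -1],
  [0, 0, -1],
  [0, 0, 0],
  [0, 0, 0],
], roll=[0, 0, 0, -0.8, -0.8, -0.8, -0.8, -0.72, 0, 0, 0, 0])

```text
clock: 17.57
tool_pos: [0.4835, -0.1802, 0.3032]
ee_rot: [[-0.993, -0.117, 0.002], [-0.117, 0.993, -0.0], [-0.001, -0.0, -1.0]]
contact_force: [-0.9, -0.2, -1.5]
width: 0.011
finger_force: 60.3
```

```bash
python3 q.py 0
```

```text
[ 0.4835 -0.1802  0.3032] 186.7 0.010996108078992177 [-0.9 -0.2 -1.5] 17.5667
roll 0.0 place [-0.63 -7.72  6.96]
```

>>> servo_tool([
  [-0.08, -0.96, 0],
  [-0.08, -0.96, 0],
  [-0.08, -0.96, 0],
  [-0.08, -0.96, 0],
  [-0.08, -0.96, 0],
  [-0.08, -0.96, 0],
  [-0.08, -0.96, 0],
  [-0.07, -0.97, 0],
  [0, 0, 0],
  [0, 0, 1],
  [0, 0, 1],
  [0, 0, 1],
  [0, 0, 1],
  [0, 0, 1],
  [0, 0, 1],
  [0, 0, 0.6],
  [0, 0, 0.2],
  [0, 0, 0.1],
  [0, 0, 0],
  [0, 0, 0],
], roll=[0, 0, 0, 0, 0, 0, 0, 0, 0, 0, 0, 0, 0, 0, 0, 0, 0, 0, 0, 0])

```text
clock: 19.23
tool_pos: [0.5143, -0.3317, 0.1651]
ee_rot: [[-0.993, -0.117, 0.001], [-0.117, 0.993, -0.001], [-0.001, -0.001, -1.0]]
contact_force: [0.4, -0.2, -2.6]
width: 0.0108
finger_force: 60.0
```

>>> servo_tool([
  [0, 0, 0],
  [0, 0, 0],
  [0, 0, 0],
  [0, 0, -0.5],
  [0, 0, -1],
  [0, 0, -1],
  [0, 0, -1],
  [0, 0, 0],
  [0, 0, 0],
], roll=[0, 0, 0, 0, 0, 0, 0, 0, 0], fingers=0.2)

```text
clock: 19.98
tool_pos: [0.5144, -0.3318, 0.236]
ee_rot: [[-0.993, -0.117, 0.002], [-0.117, 0.993, -0.001], [-0.002, -0.001, -1.0]]
contact_force: [-0.3, 0.2, -1.2]
width: 0.0511
finger_force: 0.0
```

```bash
python3 n.py d -.062
```

```text
[ 0.5144 -0.3318  0.236 ] 186.71 0.05113400433934833 [-0.3  0.2 -1.2] 19.9833
pick [-0.15 13.52  6.1 ] then roll by -0.7
grasp->lift roll 0.7 place from [  3.27 -13.53   7.  ]
```

>>> servo_tool([
  [0, 0.97, 0],
  [0, 0.97, 0],
  [0, 0.97, 0],
  [0, 0.97, 0],
  [0, 0.97, 0],
  [0, 0.97, 0],
  [0, 0.97, 0],
  [0, 0.97, 0],
  [0, 0.97, 0],
  [0, 0.97, 0],
  [0, 0.97, 0],
  [0, 0.97, 0],
  [0, 0.97, 0],
  [-0.15, 0.9, 0],
  [0, 0, 1],
  [0, 0, 1],
  [0, 0, 1],
  [0, 0, 1],
  [0, 0, 1],
  [0, 0, 0.7],
], roll=[0, 0, 0, 0, 0, 0, 0, 0, 0, 0, 0, 0, 0, 0, -0.35, -0.35, 0, 0, 0, 0])

```text
clock: 21.65
tool_pos: [0.4844, -0.0627, 0.1184]
ee_rot: [[-0.984, -0.177, -0.002], [-0.177, 0.984, -0.0], [0.002, 0.0, -1.0]]
contact_force: [0.6, 0.6, 0.2]
width: 0.0509
finger_force: 0.0
```

>>> servo_tool([
  [0, 0, 0.4],
  [0, 0, 0],
  [0, 0, 0],
], roll=[0, 0, 0])

```text
clock: 21.9
tool_pos: [0.4853, -0.0629, 0.1124]
ee_rot: [[-0.984, -0.177, -0.0], [-0.177, 0.984, -0.0], [0.001, -0.0, -1.0]]
contact_force: [1.1, 0.2, 0.7]
width: 0.0513
finger_force: 0.0
```

>>> servo_tool([
  [0, 0, 0],
  [0, 0, 0],
  [0, 0, 0],
  [0, 0, 0],
  [0, 0, 0],
  [0, 0, 0],
  [0, 0, 0],
  [0, 0, 0],
], roll=[0, 0, 0, 0, 0, 0, 0, 0], fingers=-1)

```text
clock: 22.57
tool_pos: [0.4857, -0.0629, 0.1126]
ee_rot: [[-0.984, -0.177, 0.001], [-0.177, 0.984, -0.0], [-0.001, -0.0, -1.0]]
contact_force: [-0.2, -0.9, 7.4]
width: 0.0107
finger_force: 61.5
```

>>> servo_tool([
  [0, 0, -0.5],
  [0, 0, -1],
  [0, 0, -1],
  [0, 0, -1],
  [0, 0, -1],
  [0, 0, -1],
  [0, 0, -1],
  [0, 0, -1],
  [0, 0, -1],
  [0, 0, -1],
  [0, 0, 0],
  [0, 0, 0],
], roll=[0, 0, 0, 0.35, 0.35, 0, 0, 0, 0, 0, 0, 0])

```text
clock: 23.57
tool_pos: [0.4854, -0.0628, 0.3032]
ee_rot: [[-0.993, -0.117, 0.002], [-0.117, 0.993, 0.0], [-0.002, -0.0, -1.0]]
contact_force: [0.9, -0.4, -2.6]
width: 0.011
finger_force: 60.3
```

```bash
python3 q.py -.062; python3 -c "
from h import *
c=cap('top'); P=cloud(c); f=c['frame'].astype(int); m=(P[...,2]>.09)&(P[...,2]<.19)&(f[...,0]-f[...,2]>35)
k,L,st,ce=cv2.connectedComponentsWithStats(m.astype(np.uint8))
from m import rect
for i in range(1,k):
  if st[i,4]>25:
    p=P[L==i]; print(rect(p),np.percentile(p[:,2],95).round(4))
"
```

```text
[ 0.4854 -0.0628  0.3032] 186.71 0.011030106734070833 [ 0.9 -0.4 -2.6] 23.5667
roll 0.0 place [  3.25 -13.54   6.96]
[0.641, -0.3107, 0.0605, 0.0174, -1.4] 0.1681
[0.6053, 0.1135, 0.0498, 0.0126, -15.2] 0.1205
[0.5796, -0.3176, 0.0561, 0.0185, -5.3] 0.1677
[0.514, -0.3271, 0.0495, 0.0113, 6.9] 0.1683
```

>>> servo_tool([
  [0.23, -0.97, 0],
  [0.23, -0.97, 0],
  [0.23, -0.97, 0],
  [0.23, -0.97, 0],
  [0.23, -0.97, 0],
  [0.23, -0.97, 0],
  [0.23, -0.97, 0],
  [0.23, -0.97, 0],
  [0.23, -0.97, 0],
  [0.23, -0.97, 0],
  [0.23, -0.97, 0],
  [0.23, -0.97, 0],
  [0.23, -0.97, 0],
  [0.26, -0.93, 0],
  [0, 0, 1],
  [0, 0, 1],
  [0, 0, 1],
  [0, 0, 1],
  [0, 0, 1],
  [0, 0, 1],
], roll=[0, 0, 0, 0, 0, 0, 0, 0, 0, 0, 0, 0, 0, 0, 0, 0, 0, 0, 0, 0])

```text
clock: 25.28
tool_pos: [0.4516, -0.3389, 0.1802]
ee_rot: [[-0.993, -0.117, -0.002], [-0.117, 0.993, 0.001], [0.002, 0.001, -1.0]]
contact_force: [1.5, 0.2, -2.0]
width: 0.0109
finger_force: 60.2
```

>>> servo_tool([
  [0, 0, 0.6],
  [0, 0, 0.3],
  [0, 0, 0.1],
  [0, 0, 0],
  [0, 0, 0],
], roll=[0, 0, 0, 0, 0])

```text
clock: 25.7
tool_pos: [0.4526, -0.3395, 0.1628]
ee_rot: [[-0.993, -0.117, 0.0], [-0.117, 0.993, -0.0], [-0.0, -0.0, -1.0]]
contact_force: [-0.1, -0.5, -2.8]
width: 0.0111
finger_force: 60.2
```

>>> servo_tool([
  [0, 0, 0],
  [0, 0, 0],
  [0, 0, 0],
  [0, 0, -0.5],
  [0, 0, -1],
  [0, 0, -1],
  [0, 0, -1],
  [0, 0, 0],
  [0, 0, 0],
], roll=[0, 0, 0, 0, 0, 0, 0, 0, 0], fingers=0.2)

```text
clock: 26.45
tool_pos: [0.4528, -0.3396, 0.2338]
ee_rot: [[-0.993, -0.117, 0.002], [-0.117, 0.993, -0.001], [-0.002, -0.001, -1.0]]
contact_force: [-0.6, 0.6, -0.0]
width: 0.0511
finger_force: 0.0
```

```bash
python3 n.py a -.124;  python3 -c "
from h import *
c=cap('scene'); cv2.imwrite('pics/s2.png',cv2.resize(c['frame'][60:210,200:380,::-1],None,fx=4,fy=4))"
```

```text
[ 0.4528 -0.3396  0.2338] 186.71 0.051096601478924024 [-0.6  0.6 -0. ] 26.45
pick [-10.25  21.63   5.99] then roll by 4.4
grasp->lift roll -4.4 place from [ 13.37 -21.61   7.  ]
```

View pics/s2.png

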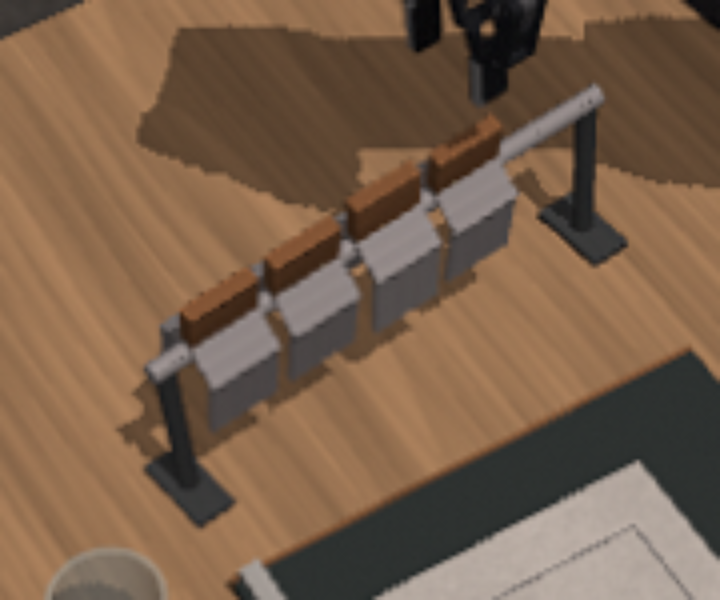

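The crop shows four samples hanging evenly along the bar, with a free span at the right end near (555,130). Sample a is next.

>>> servo_tool([
  [-0.47, 0.98, 0],
  [-0.47, 0.98, 0],
  [-0.47, 0.98, 0],
  [-0.47, 0.98, 0],
  [-0.47, 0.98, 0],
  [-0.47, 0.98, 0],
  [-0.47, 0.98, 0],
  [-0.47, 0.98, 0],
  [-0.47, 0.98, 0],
  [-0.47, 0.98, 0],
  [-0.47, 0.98, 0],
  [-0.47, 0.98, 0],
  [-0.47, 0.98, 0],
  [-0.47, 0.98, 0],
  [-0.47, 0.98, 0],
  [-0.47, 0.98, 0],
  [-0.47, 0.98, 0],
  [-0.47, 0.98, 0],
  [-0.47, 0.98, 0],
  [-0.47, 0.98, 0],
], roll=[0, 0, 0, 0, 0, 0, 0, 0, 0, 0, 0, 0, 0, 0, 0, 0, 0, 0, 0, 0])

```text
clock: 28.17
tool_pos: [0.5932, 0.073, 0.2314]
ee_rot: [[-0.993, -0.117, -0.001], [-0.117, 0.993, -0.0], [0.001, -0.0, -1.0]]
contact_force: [0.3, 0.1, 0.4]
width: 0.0513
finger_force: 0.0
```

>>> servo_tool([
  [-0.43, 0.98, 0],
  [-0.42, 0.98, 0],
  [0, 0.07, 0],
  [0, 0, 0],
  [0, 0, 0],
  [0, 0, 0],
  [0, 0, 0],
], roll=[0, 0, 0.9, 0.9, 0.9, 0.9, 0.8])

```text
clock: 28.75
tool_pos: [0.6051, 0.1142, 0.2313]
ee_rot: [[-0.963, 0.268, -0.001], [0.268, 0.963, -0.001], [0.001, -0.001, -1.0]]
contact_force: [0.3, 0.7, 0.2]
width: 0.0512
finger_force: 0.0
```

```bash
python3 n.py a -.124
```

```text
[0.6051 0.1142 0.2313] 164.47 0.05121867464539594 [0.3 0.7 0.2] 28.75
pick [-0.05  0.    5.86] then roll by -0.05
grasp->lift roll -4.4 place from [ 13.37 -21.61   7.  ]
```

>>> servo_tool([
  [-0.05, 0, 1],
  [0, 0, 1],
  [0, 0, 1],
  [0, 0, 1],
  [0, 0, 1],
  [0, 0, 0.6],
  [0, 0, 0.26],
  [0, 0, 0],
  [0, 0, 0],
], roll=[-0.05, 0, 0, 0, 0, 0, 0, 0, 0])

```text
clock: 29.5
tool_pos: [0.6067, 0.1139, 0.1155]
ee_rot: [[-0.966, 0.26, 0.0], [0.26, 0.966, -0.0], [-0.0, -0.0, -1.0]]
contact_force: [0.3, 0.6, 0.8]
width: 0.0512
finger_force: 0.0
```

>>> servo_tool([
  [0, 0, 0],
  [0, 0, 0],
  [0, 0, 0],
  [0, 0, 0],
  [0, 0, 0],
  [0, 0, 0],
  [0, 0, 0],
  [0, 0, 0],
], roll=[0, 0, 0, 0, 0, 0, 0, 0], fingers=-1)

```text
clock: 30.17
tool_pos: [0.6068, 0.114, 0.1156]
ee_rot: [[-0.966, 0.26, 0.001], [0.26, 0.966, 0.0], [-0.001, 0.0, -1.0]]
contact_force: [-1.1, -0.0, 6.5]
width: 0.0107
finger_force: 61.7
```

>>> servo_tool([
  [0, 0, -0.5],
  [0, 0, -1],
  [0, 0, -1],
  [0, 0, -1],
  [0, 0, -1],
  [0, 0, -1],
  [0, 0, -1],
  [0, 0, -1],
  [0, 0, -1],
  [0, 0, -1],
  [0, 0, 0],
  [0, 0, 0],
], roll=[0, 0, 0, -0.88, -0.88, -0.88, -0.88, -0.88, 0, 0, 0, 0])

```text
clock: 31.17
tool_pos: [0.6066, 0.114, 0.3062]
ee_rot: [[-0.993, -0.121, 0.002], [-0.121, 0.993, 0.0], [-0.002, 0.0, -1.0]]
contact_force: [0.4, -0.4, -1.9]
width: 0.0108
finger_force: 60.6
```

```bash
python3 q.py -.124
```

```text
[0.6066 0.114  0.3062] 186.95 0.010826099368210416 [ 0.4 -0.4 -1.9] 31.1667
roll 0.05 place [ 13.49 -21.55   7.11]
```

>>> servo_tool([
  [0.61, -0.98, 0],
  [0.61, -0.98, 0],
  [0.61, -0.98, 0],
  [0.61, -0.98, 0],
  [0.61, -0.98, 0],
  [0.61, -0.98, 0],
  [0.61, -0.98, 0],
  [0.61, -0.98, 0],
  [0.61, -0.98, 0],
  [0.61, -0.98, 0],
  [0.61, -0.98, 0],
  [0.61, -0.98, 0],
  [0.61, -0.98, 0],
  [0.61, -0.98, 0],
  [0.61, -0.98, 0],
  [0.61, -0.98, 0],
  [0.61, -0.98, 0],
  [0.61, -0.98, 0],
  [0.61, -0.98, 0],
  [0.61, -0.98, 0],
], roll=[0, 0, 0, 0, 0, 0, 0, 0, 0, 0, 0, 0, 0, 0, 0, 0, 0, 0, 0, 0])

```text
clock: 32.83
tool_pos: [0.4107, -0.3052, 0.3042]
ee_rot: [[-0.993, -0.121, -0.001], [-0.121, 0.993, 0.001], [0.001, 0.001, -1.0]]
contact_force: [-0.1, 0.1, -3.0]
width: 0.0106
finger_force: 60.5
```

>>> servo_tool([
  [0.65, -0.98, 0],
  [0.64, -0.97, 0],
  [0, 0, 0],
  [0, 0, 0],
], roll=[0, 0, 0.05, 0])

```text
clock: 33.17
tool_pos: [0.3898, -0.347, 0.3043]
ee_rot: [[-0.993, -0.114, -0.001], [-0.114, 0.993, 0.0], [0.001, 0.001, -1.0]]
contact_force: [0.5, 0.4, -1.4]
width: 0.011
finger_force: 60.5
```

```bash
python3 q.py -.124
```

```text
[ 0.3898 -0.347   0.3043] 186.56 0.010953309027353796 [ 0.5  0.4 -1.4] 33.1667
roll -0.03 place [-0.05  0.02  7.01]
```

>>> servo_tool([
  [-0.05, 0, 1],
  [0, 0, 1],
  [0, 0, 1],
  [0, 0, 1],
  [0, 0, 1],
  [0, 0, 1],
  [0, 0, 0.6],
  [0, 0, 0.25],
  [0, 0, 0.1],
  [0, 0, 0],
  [0, 0, 0],
], roll=[0, 0, 0, 0, 0, 0, 0, 0, 0, 0, 0])

```text
clock: 34.08
tool_pos: [0.3922, -0.3465, 0.1668]
ee_rot: [[-0.993, -0.117, 0.001], [-0.117, 0.993, -0.001], [-0.001, -0.001, -1.0]]
contact_force: [0.9, -0.2, -1.9]
width: 0.0108
finger_force: 60.4
```

>>> servo_tool([
  [0, 0, 0],
  [0, 0, 0],
  [0, 0, 0],
  [0, 0, -0.5],
  [0, 0, -1],
  [0, 0, -1],
  [0, 0, -1],
  [0, 0, 0],
  [0, 0, 0],
], roll=[0, 0, 0, 0, 0, 0, 0, 0, 0], fingers=0.2)

```text
clock: 34.83
tool_pos: [0.3922, -0.3466, 0.2375]
ee_rot: [[-0.993, -0.117, 0.002], [-0.117, 0.993, -0.001], [-0.002, -0.001, -1.0]]
contact_force: [-0.1, 0.3, -0.6]
width: 0.0511
finger_force: 0.0
```

```bash
cat > dial.py <<'E'
from h import *
c=cap('top'); P=cloud(c); X,Y,Z=P[...,0],P[...,1],P[...,2]; f=c['frame'].astype(int); r,g,b=f[...,0],f[...,1],f[...,2]
near=np.hypot(X-.476,Y-.09)<.1
m=near&(Z>.062)&(Z<.078); rc=cv2.minAreaRect((P[m][:,:2]*1000).astype(np.float32)); print('bar rect',rc)
# face circle from rim points at z~.033
q=P[near&(Z>.029)&(Z<.037)&(np.hypot(X-.476,Y-.09)<.07)]; 
h=cv2.convexHull((q[:,:2]*1000).astype(np.float32)); print('face',cv2.fitEllipse(h))
# rectify onto z=.034 plane: 0.25 mm/px, world
n=480; gy,gx=np.mgrid[0:n,0:n]; W=np.dstack([.476+(n/2-gy)*.0003,.09+(n/2-gx)*.0003,np.full(gx.shape,.034)]).reshape(-1,3)
C=(W-c['t'])@c['R']; uv,_=cv2.projectPoints(C,np.zeros(3),np.zeros(3),c['K'],c['D']); uv=uv.reshape(n,n,2).astype(np.float32)
im=cv2.remap(c['frame'],uv[...,0],uv[...,1],cv2.INTER_CUBIC); import sys; cv2.imwrite('pics/'+sys.argv[1],im[...,::-1])
E
python3 dial.py dial1.png; python3 -c "
from p import *
p,psi,s=st(); print(p.round(4),psi,s['clock'],units(p,psi,(.476,.091,.14)))
c=cap('scene'); cv2.imwrite('pics/s3.png',cv2.resize(c['frame'][60:210,200:380,::-1],None,fx=4,fy=4))"
```

```text
bar rect ((475.7716369628906, 89.75749969482422), (13.90986442565918, 45.41461944580078), 30.861967086791992)
face ((480.3151550292969, 89.52259826660156), (106.30624389648438, 118.14462280273438), 80.81397247314453)
[ 0.3919 -0.3463  0.2365] 186.71430206653648 34.8833 [-6.73 21.22  4.83]
```

View pics/dial1.png

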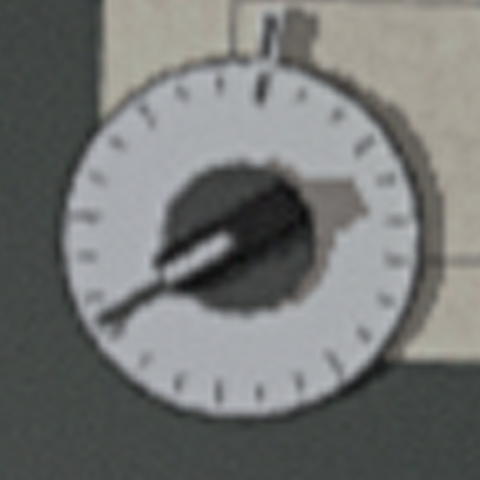

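View pics/s3.png

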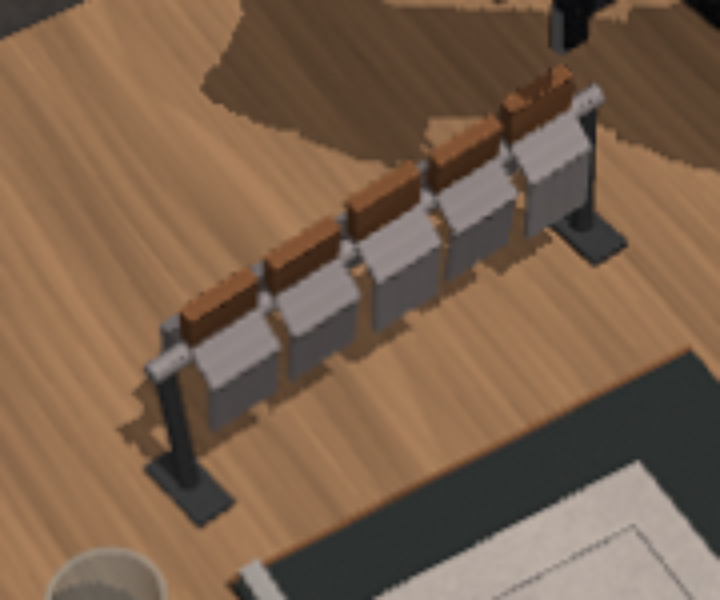

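All five samples hang astride the bar. In the rectified dial picture the centre is (240,237), the zero tick is at (262,88), or -8.4° in the world, and the pointer tip at (103,320), or 121°. The knob therefore has to turn -129.4°.

>>> servo_tool([
  [-0.31, 0.97, 0],
  [-0.31, 0.97, 0],
  [-0.31, 0.97, 0],
  [-0.31, 0.97, 0],
  [-0.31, 0.97, 0],
  [-0.31, 0.97, 0],
  [-0.31, 0.97, 0],
  [-0.31, 0.97, 0],
  [-0.31, 0.97, 0],
  [-0.31, 0.97, 0],
  [-0.31, 0.97, 0],
  [-0.31, 0.97, 0],
  [-0.31, 0.97, 0],
  [-0.31, 0.97, 0],
  [-0.31, 0.97, 0],
  [-0.31, 0.97, 0],
  [-0.31, 0.97, 0],
  [-0.31, 0.97, 0],
  [-0.31, 0.97, 0],
  [-0.31, 0.97, 0],
], roll=[0, 0, 0, 0, 0, 0, 0, 0, 0, 0, 0, 0, 0, 0, 0, 0, 0, 0, 0, 0])

```text
clock: 36.6
tool_pos: [0.4693, 0.0544, 0.2353]
ee_rot: [[-0.993, -0.117, -0.001], [-0.117, 0.993, -0.0], [0.001, -0.0, -1.0]]
contact_force: [1.1, 0.5, -0.4]
width: 0.0511
finger_force: 0.0
```

>>> servo_tool([
  [-0.3, 0.91, 0],
  [-0.3, 0.91, 0],
  [0, 0, 0.4],
  [0, 0, 0.4],
  [0, 0, 0.4],
  [0, 0, 0.4],
  [0, 0, 0.4],
  [0, 0, 0.4],
  [0, 0, 0.4],
  [0, 0, 0.4],
  [0, 0, 0.4],
  [0, 0, 0.4],
  [0, 0, 0.4],
  [0, 0, 0.4],
  [0, 0, 0],
  [0, 0, 0],
  [0, 0, 0],
  [0, 0, 0],
], roll=[0, 0, 0.95, 0.95, 0.95, 0.95, 0.95, 0.95, 0.95, 0.95, 0.95, 0.95, 0.95, 0.95, 0.95, 0.79, 0, 0])

```text
clock: 38.1
tool_pos: [0.477, 0.0909, 0.1395]
ee_rot: [[-0.517, 0.856, -0.001], [0.856, 0.517, -0.001], [-0.0, -0.001, -1.0]]
contact_force: [-0.6, 0.7, -1.0]
width: 0.051
finger_force: 0.0
```

```bash
python3 -c "
from p import *
p,psi,s=st(); print(p.round(4),psi,s['clock'],units(p,psi,(.4763,.0904,.066)),(psi-121)/5, s['joint_positions'][6])"
```

```text
[0.477  0.0909 0.1395] 121.13825459918965 38.1 [-0.   -0.04  3.68] 0.02765091983793013 0.5096527589861052
```

>>> servo_tool([
  [0, -0.04, 0.8],
  [0, 0, 0.8],
  [0, 0, 0.8],
  [0, 0, 0.6],
  [0, 0, 0.4],
  [0, 0, 0.28],
  [0, 0, 0],
  [0, 0, 0],
], roll=[0.03, 0, 0, 0, 0, 0, 0, 0])

```text
clock: 38.77
tool_pos: [0.4768, 0.0905, 0.0666]
ee_rot: [[-0.513, 0.858, 0.0], [0.858, 0.513, -0.0], [-0.0, -0.0, -1.0]]
contact_force: [0.1, 0.4, 1.0]
width: 0.0509
finger_force: 0.0
```

>>> servo_tool([
  [0, 0, 0],
  [0, 0, 0],
  [0, 0, 0],
  [0, 0, 0],
  [0, 0, 0],
  [0, 0, 0],
  [0, 0, 0],
  [0, 0, 0],
], roll=[0, 0, 0, 0, 0, 0, 0, 0], fingers=-1)

```text
clock: 39.43
tool_pos: [0.4761, 0.0902, 0.067]
ee_rot: [[-0.513, 0.859, -0.001], [0.859, 0.513, 0.0], [0.001, -0.001, -1.0]]
contact_force: [-10.8, -3.4, 19.7]
width: 0.0124
finger_force: 58.6
```

```bash
python3 -c "
from p import *
p,psi,s=st(); print(p.round(4),psi,s['clock'],s['contact_force'],s['torque'],s['width'],(psi+8.4)/5)"
```

```text
[0.4761 0.0902 0.067 ] 120.83905697718085 39.4333 [-10.83997937  -3.42681082  19.69881457] [-0.82805935  2.16392855 -0.00446834] 0.012364540941646289 25.847811395436167
```

>>> servo_tool([
  [0, 0, 0],
  [0, 0, 0],
  [0, 0, 0],
  [0, 0, 0],
  [0, 0, 0],
  [0, 0, 0],
  [0, 0, 0],
  [0, 0, 0],
  [0, 0, 0],
  [0, 0, 0],
  [0, 0, 0],
  [0, 0, 0],
  [0, 0, 0],
  [0, 0, 0],
  [0, 0, 0],
  [0, 0, 0],
  [0, 0, 0],
  [0, 0, 0],
  [0, 0, 0],
  [0, 0, 0],
], roll=[0.4, 0.8, 0.8, 0.8, 0.8, 0.8, 0.8, 0.8, 0.8, 0.8, 0.8, 0.8, 0.8, 0.8, 0.8, 0.8, 0.8, 0.8, 0.8, 0.8])

```text
clock: 41.1
tool_pos: [0.4776, 0.0899, 0.0671]
ee_rot: [[0.736, 0.677, 0.002], [0.677, -0.736, -0.001], [0.001, 0.002, -1.0]]
contact_force: [2.4, -7.5, 6.2]
width: 0.0127
finger_force: 58.4
```

>>> servo_tool([
  [0, 0, 0],
  [0, 0, 0],
  [0, 0, 0],
  [0, 0, 0],
  [0, 0, 0],
  [0, 0, 0],
  [0, 0, 0],
  [0, 0, 0],
  [0, 0, 0],
  [0, 0, 0],
  [0, 0, 0],
  [0, 0, 0],
  [0, 0, 0],
  [0, 0, 0],
  [0, 0, 0],
], roll=[0.8, 0.8, 0.8, 0.8, 0.8, 0.8, 0.8, 0.8, 0.8, 0.8, 0.8, 0.8, 0.65, 0, 0])

```text
clock: 42.35
tool_pos: [0.4779, 0.0888, 0.0672]
ee_rot: [[0.989, -0.148, 0.003], [-0.148, -0.989, -0.003], [0.003, 0.002, -1.0]]
contact_force: [4.5, -12.3, 4.5]
width: 0.0128
finger_force: 58.9
```

```bash
python3 -c "
from p import *
p,psi,s=st(); print(p.round(4),psi,s['clock'],s['contact_force'],s['torque'],s['width'],(psi+8.4-360)/5)"
```

```text
[0.4779 0.0888 0.0672] 351.50079931211087 42.35 [  4.46340854 -12.30297085   4.48581767] [-2.91784683 -1.01032361 -0.04246819] 0.012847492553842836 -0.01984013757783032
```

>>> servo_tool([
  [0, 0, 0],
  [0, 0, 0],
  [0, 0, 0],
  [0, 0, -0.4],
  [0, 0, -0.8],
  [0, 0, -1],
  [0, 0, -1],
  [0, 0, -1],
  [0, 0, 0],
], roll=[0, 0, 0, 0, 0, 0, 0, 0, 0], fingers=0.2)

```text
clock: 43.1
tool_pos: [0.4778, 0.0907, 0.1536]
ee_rot: [[0.989, -0.146, 0.003], [-0.146, -0.989, 0.002], [0.003, -0.002, -1.0]]
contact_force: [0.4, 0.3, -0.0]
width: 0.0513
finger_force: 0.0
```

>>> servo_tool([
  [0, -1, 0],
  [0, -1, 0],
  [0, -1, 0],
  [0, -1, 0],
  [0, -1, 0],
  [0, -1, 0],
  [0, -1, 0],
  [0, -1, 0],
  [0, -1, 0],
  [0, -1, 0],
  [0, 0, 0],
  [0, 0, 0],
], roll=[0, 0, 0, 0, 0, 0, 0, 0, 0, 0, -0.9, -0.9])

```text
clock: 44.1
tool_pos: [0.5055, 0.2897, 0.1502]
ee_rot: [[1.0, 0.016, -0.0], [0.016, -1.0, -0.001], [-0.0, 0.001, -1.0]]
contact_force: [0.5, -0.4, 0.1]
width: 0.0516
finger_force: 0.0
```

```bash
python3 dial.py dial2.png; python3 -c "
from p import *
p,psi,s=st(); print(p.round(4),psi,s['clock'])
c=cap('scene'); save(c,'sc4.png'); np.savez('scene1.npz',P=cloud(c),f=c['frame'])
c=cap('top'); np.savez('top1.npz',P=cloud(c),f=c['frame'])
from m import run; run('1')" | grep -E '\[|ridge|scene|top|batten'
```

```text
bar rect ((476.69110107421875, 89.89238739013672), (14.197571754455566, 43.762027740478516), 81.4922103881836)
face ((480.15240478515625, 89.51808166503906), (106.75550842285156, 118.43460845947266), 84.86804962158203)
[0.5057 0.2889 0.1505] 1.2260931392386945 44.15
scene
 batten 190 [0.3929, -0.3418, 0.0517, 0.0166, 7.3] z 0.1685
 batten 401 [0.4854, -0.329, 0.1112, 0.0168, 5.0] z 0.1692
 batten 183 [0.5761, -0.3145, 0.0487, 0.0168, 4.2] z 0.1681
 batten 194 [0.6367, -0.3081, 0.0516, 0.0157, 8.5] z 0.1687
 bar [0.514, -0.3293, 0.353, 0.0586, 5.9] [0.1244 0.1342] 0.3390295289318055 0.6892019497890702
 straightedge 2759 [0.5938, 0.3221, 0.4234, 0.0762, -11.1] [0.0067 0.0228 0.0253]
 ridge 368 [0.5153, 0.3386, 0.1404, 0.0138, -6.9] [0.0219 0.0256]
 knobtop 155 [0.4766, 0.0918, 0.0459, 0.0166, -9.6] 0.0678
 dialface 938 [0.4755, 0.0904, 0.1062, 0.1046, 37.2] 0.0337
 ledge 1456 [0.6738, 0.0088, 0.4976, 0.2512, -88.8] 0.0199
 board [0.596, 0.0134, 0.5005, 0.4767, 88.8] 0.0153
top
 batten 248 [0.6356, -0.311, 0.0497, 0.0121, 5.5] z 0.1681
 batten 212 [0.5756, -0.3177, 0.0484, 0.0122, 5.9] z 0.1676
 batten 213 [0.5142, -0.3278, 0.0494, 0.0132, 5.5] z 0.1688
 batten 220 [0.452, -0.3318, 0.0493, 0.0127, 6.0] z 0.1685
 batten 227 [0.3918, -0.3431, 0.05, 0.0146, 5.2] z 0.1686
 bar [0.5135, -0.3339, 0.3487, 0.0577, 6.1] [0.126  0.1346] 0.33973740782258444 0.6863968777491388
 straightedge 2545 [0.5929, 0.3201, 0.4208, 0.0791, -11.6] [0.0062 0.0215 0.0238]
 ridge 252 [0.5146, 0.335, 0.1369, 0.0124, -6.6] [0.0213 0.0244]
 knobtop 172 [0.4767, 0.0897, 0.0438, 0.0142, -8.7] 0.0683
 dialface 1624 [0.4764, 0.0899, 0.1052, 0.105, 32.8] 0.0336
 ledge 1379 [0.6729, 0.0071, 0.4976, 0.2493, -88.4] 0.0202
 board [0.5963, 0.0145, 0.4988, 0.4726, 88.7] 0.0148
```

View pics/dial2.png

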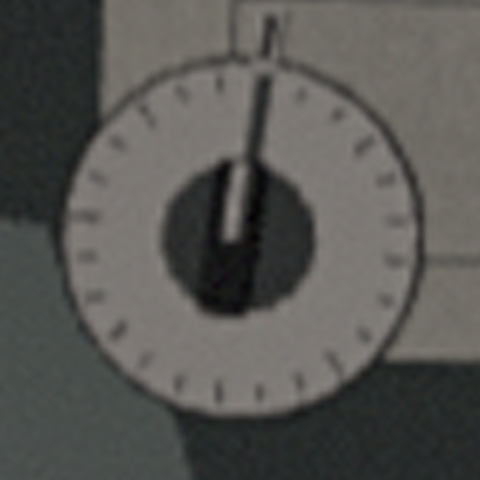

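View pics/sc4.png

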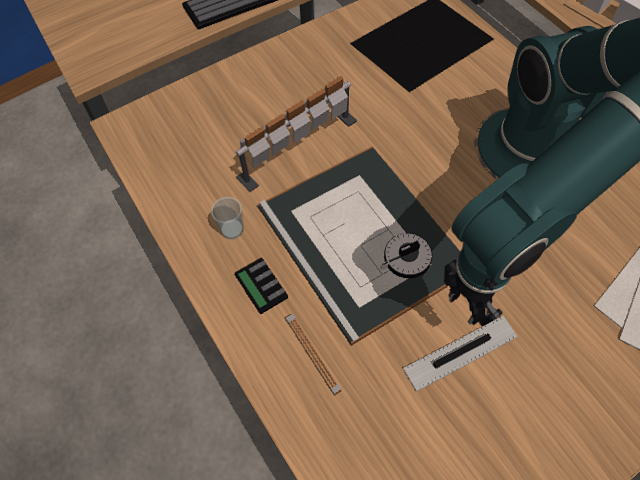

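The pointer lies on the zero tick at (265,75). The scene view shows the rail with five samples hanging and the straightedge knocked to ridge centre (0.515, 0.337), angle -6.8°. I'm rolling the tool back over it and fitting the ledge line.

>>> servo_tool([
  [0.25, -0.8, 0],
  [0.25, -0.8, 0],
  [0, -0.8, 0],
  [0, 0, 0],
  [0, 0, 0],
  [0, 0, 0],
  [0, 0, 0],
  [0, 0, 0],
  [0, 0, 0],
  [0, 0, 0],
  [0, 0, 0],
  [0, 0, 0],
  [0, 0, 0],
  [0, 0, 0],
  [0, 0, 0],
  [0, 0, 0],
  [0, 0, 0],
  [0, 0, 0],
  [0, 0, 0],
  [0, 0, 0],
], roll=[0, 0, 0, -1, -1, -1, -1, -1, -1, -1, -1, -1, -1, -1, -1, -1, -1, -1, -1, -1])

```text
clock: 45.92
tool_pos: [0.515, 0.3367, 0.1503]
ee_rot: [[0.075, 0.997, -0.0], [0.997, -0.075, -0.0], [-0.0, -0.0, -1.0]]
contact_force: [-0.3, -0.7, 0.7]
width: 0.0513
finger_force: 0.0
```

>>> servo_tool([
  [0, 0, 0],
  [0, 0, 0],
  [0, 0, 0],
  [0, 0, 0],
  [0, 0, 0],
  [0, 0, 0],
  [0, 0, 0],
  [0, 0, 0],
  [0, 0, 0],
  [0, 0, 0],
  [0, 0, 0],
  [0, 0, 0],
  [0, 0, 0],
  [0, 0, 0],
  [0, 0, 0],
  [0, 0, 0],
  [0, 0, 0],
  [0, 0, 0],
  [0, 0, 0],
], roll=[-1, -1, -1, -1, -1, -1, -1, -1, -1, -1, -1, -1, -1, -1, -1, -1, -1, -0.4, 0])

```text
clock: 47.5
tool_pos: [0.5152, 0.3366, 0.1503]
ee_rot: [[-0.992, 0.129, -0.0], [0.129, 0.992, -0.0], [0.0, -0.0, -1.0]]
contact_force: [-1.1, 0.0, -0.6]
width: 0.0516
finger_force: 0.0
```

```bash
python3 - <<'E'
from p import *
p,psi,s=st(); print(p.round(4),psi,s['clock'],units(p,psi,(.515,.337,.03)),(psi-173.2)/5)
for n in('scene','top'):
    d=np.load(n+'1.npz');P=d['P'];f=d['f'].astype(int);X,Y,Z=P[...,0],P[...,1],P[...,2];r=f[...,0]
    m=(Z>.012)&(Z<.028)&(X>.665)&(X<.705)&(Y>-.25)&(Y<.25)&(r>75)&(abs(r-f[...,2])<25)
    k,L,sta,_=cv2.connectedComponentsWithStats(m.astype(np.uint8)); i=1+np.argmax(sta[1:,4]); p=P[L==i]
    ys=np.arange(-.17,.18,.02); e=np.array([np.percentile(p[abs(p[:,1]-y)<.012,0],[3,97]) for y in ys])
    print(n,cv2.minAreaRect((p[:,:2]*1000).astype(np.float32)),'y',np.percentile(p[:,1],[.5,99.5]).round(4))
    for j in(0,1):
        a=np.polyfit(ys,e[:,j],1); print(' edge',a.round(4),'ang',(90-np.degrees(np.arctan(a[0]))).round(2),'rms',np.std(e[:,j]-np.polyval(a,ys)).round(4))
E
```

```text
[0.5152 0.3366 0.1503] 172.5915935487643 47.5 [0.01 0.02 6.01] -0.12168129024713607
scene ((684.8909912109375, -17.347564697265625), (417.8615417480469, 17.874591827392578), 88.73453521728516) y [-0.2239  0.1906]
 edge [0.0253 0.6775] ang 88.55 rms 0.0005
 edge [0.0221 0.6931] ang 88.73 rms 0.0002
top ((687.3219604492188, -20.215957641601562), (419.7984313964844, 27.060503005981445), 89.73175811767578) y [-0.2279  0.1873]
 edge [0.023  0.6784] ang 88.68 rms 0.0004
 edge [0.0243 0.6955] ang 88.61 rms 0.0009
```

>>> servo_tool([
  [0, 0, 1],
  [0, 0, 1],
  [0, 0, 1],
  [0, 0, 1],
  [0, 0, 1],
  [0, 0, 0.6],
  [0, 0, 0.4],
  [0, 0, 0],
  [0, 0, 0],
], roll=[-0.12, 0, 0, 0, 0, 0, 0, 0, 0])

```text
clock: 48.25
tool_pos: [0.5156, 0.3366, 0.0308]
ee_rot: [[-0.993, 0.119, 0.0], [0.119, 0.993, -0.0], [-0.0, -0.0, -1.0]]
contact_force: [-0.5, 0.4, 0.1]
width: 0.0512
finger_force: 0.0
```

>>> servo_tool([
  [0, 0, 0],
  [0, 0, 0],
  [0, 0, 0],
  [0, 0, 0],
  [0, 0, 0],
  [0, 0, 0],
  [0, 0, 0],
  [0, 0, 0],
], roll=[0, 0, 0, 0, 0, 0, 0, 0], fingers=-1)

```text
clock: 48.92
tool_pos: [0.5157, 0.3368, 0.0314]
ee_rot: [[-0.993, 0.118, 0.001], [0.118, 0.993, 0.001], [-0.001, 0.001, -1.0]]
contact_force: [-3.0, -1.6, 9.2]
width: 0.0102
finger_force: 59.2
```

>>> servo_tool([
  [0, 0, -0.5],
  [0, 0, -1],
  [0, 0, -1],
  [0, 0, -1],
  [0, 0, -1],
  [0, 0, -1],
  [0, 0, -0.5],
  [0, 0, 0],
  [0, 0, 0],
], roll=[0, 0, 0, 0, 0, 0, 0, 0, 0])

```text
clock: 49.67
tool_pos: [0.5152, 0.3366, 0.1504]
ee_rot: [[-0.993, 0.118, 0.0], [0.118, 0.993, 0.0], [-0.0, 0.0, -1.0]]
contact_force: [-0.6, 0.6, -2.8]
width: 0.01
finger_force: 59.2
```

```bash
python3 - <<'E'
from p import *
p,psi,s=st(); print(p.round(4),psi,s['clock'],s['width'],s['contact_force'])
c=cap('scene'); np.savez('scene2.npz',P=cloud(c),f=c['frame']); cv2.imwrite('pics/g.png',cv2.resize(c['frame'][230:430,340:580,::-1],None,fx=3,fy=3))
E
```

```text
[0.5152 0.3366 0.1504] 173.208888032765 49.6667 0.009993344627727956 [-0.62852734  0.62488718 -2.78705033]
```

View pics/g.png

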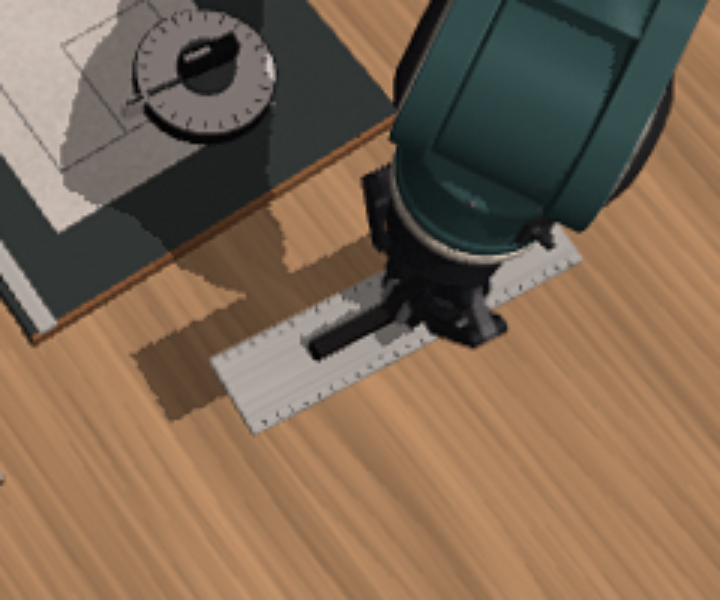

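The crop shows the straightedge gripped at mid ridge, lifted and level. I'm rolling it parallel to the ledge.

>>> servo_tool([
  [0, 0, 0],
  [0, 0, 0],
  [0, 0, 0],
  [0, 0, 0],
  [0, 0, 0],
  [0, 0, 0],
  [0, 0, 0],
  [0, 0, 0],
  [0, 0, 0],
  [0, 0, 0],
  [0, 0, 0],
  [0, 0, 0],
  [0, 0, 0],
  [0, 0, 0],
  [0, 0, 0],
  [0, 0, 0],
  [0, 0, 0],
  [0, 0, 0],
  [0, 0, 0],
], roll=[0.52, 0.9, 1, 1, 1, 1, 1, 1, 1, 1, 1, 1, 1, 1, 1, 1, 1, 0.5, 0])

```text
clock: 51.3
tool_pos: [0.5148, 0.3362, 0.1489]
ee_rot: [[0.027, 1.0, -0.001], [1.0, -0.027, -0.002], [-0.002, -0.001, -1.0]]
contact_force: [-0.3, -1.0, -2.4]
width: 0.0103
finger_force: 59.2
```

```bash
cat > sd.py <<'E'
from p import *
p,psi,s=st(); print(p.round(4),psi,s['clock'],s['width'],np.round(s['contact_force'],1),units(p,psi,(.642,0,.049)),(psi-88.62)/5)
E
python3 sd.py
```

```text
[0.5148 0.3362 0.1489] 88.47549360198141 51.3 0.010337995286515533 [-0.3 -1.  -2.4] [-16.64   6.81   4.99] -0.02890127960371842
```

>>> servo_tool([
  [-0.92, 0.38, 0],
  [-0.92, 0.38, 0],
  [-0.92, 0.38, 0],
  [-0.92, 0.38, 0],
  [-0.92, 0.38, 0],
  [-0.92, 0.38, 0],
  [-0.92, 0.38, 0],
  [-0.92, 0.38, 0],
  [-0.92, 0.38, 0],
  [-0.92, 0.38, 0],
  [-0.92, 0.38, 0],
  [-0.92, 0.38, 0],
  [-0.92, 0.38, 0],
  [-0.92, 0.38, 0],
  [-0.92, 0.38, 0],
  [-0.92, 0.38, 0],
  [-0.92, 0.38, 0],
  [-1, 0.35, 0],
  [0, 0, 0],
  [0, 0, 0],
], roll=[0, 0, 0, 0, 0, 0, 0, 0, 0, 0, 0, 0, 0, 0, 0, 0, 0, 0, -0.03, 0])

```text
clock: 52.97
tool_pos: [0.6431, -0.001, 0.1495]
ee_rot: [[0.022, 1.0, -0.001], [1.0, -0.022, -0.001], [-0.001, -0.001, -1.0]]
contact_force: [0.1, 0.1, -2.2]
width: 0.01
finger_force: 59.2
```

>>> servo_tool([
  [0, 0, 0.8],
  [0, 0, 0.8],
  [0, 0, 0.8],
  [0, 0, 0.8],
  [0, 0, 0.8],
  [0, 0, 0.5],
  [0, 0, 0.3],
  [0, 0, 0],
  [0, 0, 0],
], roll=[0, 0, 0, 0, 0, 0, 0, 0, 0])

```text
clock: 53.72
tool_pos: [0.6435, 0.0007, 0.0547]
ee_rot: [[0.021, 1.0, 0.0], [1.0, -0.021, -0.0], [-0.0, 0.0, -1.0]]
contact_force: [-0.5, -0.3, -2.0]
width: 0.0096
finger_force: 59.2
```

```bash
python3 sd.py
```

```text
[0.6435 0.0007 0.0547] 88.78315012548912 53.7167 0.00961124198772939 [-0.5 -0.3 -2. ] [-0.04 -0.07  0.28] 0.03263002509782211
```

>>> servo_tool([
  [0, 0, 0.15],
  [0, 0, 0.15],
  [0, 0, 0.07],
  [0, 0, 0],
  [0, 0, 0],
], roll=[0.03, 0, 0, 0, 0])

```text
clock: 54.13
tool_pos: [0.6434, 0.0005, 0.0471]
ee_rot: [[0.024, 1.0, 0.0], [1.0, -0.024, -0.0], [-0.0, 0.0, -1.0]]
contact_force: [0.4, -0.1, -2.5]
width: 0.0101
finger_force: 59.2
```

>>> servo_tool([
  [0, 0.08, 0],
  [0, 0.08, 0],
  [0, 0.08, 0],
  [0, 0, 0],
  [0, 0, 0],
], roll=[0, 0, 0, 0, 0])

```text
clock: 54.55
tool_pos: [0.6483, 0.0004, 0.047]
ee_rot: [[0.024, 1.0, 0.0], [1.0, -0.024, -0.0], [-0.0, 0.0, -1.0]]
contact_force: [0.6, 0.1, -3.1]
width: 0.0101
finger_force: 59.2
```

```bash
python3 sd.py
```

```text
[6.483e-01 4.000e-04 4.700e-02] 88.60327105240695 54.55 0.010060604197766517 [ 0.6  0.1 -3.1] [-0.03 -0.31 -0.1 ] -0.0033457895186103314
```

>>> servo_tool([
  [0, 0.05, 0],
  [0, 0.05, 0],
  [0, 0, 0],
], roll=[0, 0, 0])

```text
clock: 54.8
tool_pos: [0.6504, 0.0004, 0.0471]
ee_rot: [[0.024, 1.0, 0.0], [1.0, -0.024, -0.0], [-0.0, 0.0, -1.0]]
contact_force: [-0.0, 0.1, -2.0]
width: 0.0099
finger_force: 59.2
```

>>> servo_tool([
  [0, 0.05, 0],
  [0, 0, 0],
], roll=[0, 0])

```text
clock: 54.97
tool_pos: [0.6512, 0.0003, 0.047]
ee_rot: [[0.024, 1.0, -0.0], [1.0, -0.024, -0.0], [-0.0, -0.0, -1.0]]
contact_force: [0.8, -0.0, -2.8]
width: 0.0101
finger_force: 59.2
```

>>> servo_tool([
  [0, 0.04, 0],
  [0, 0, 0],
], roll=[0, 0])

```text
clock: 55.13
tool_pos: [0.6513, 0.0003, 0.0468]
ee_rot: [[0.024, 1.0, -0.002], [1.0, -0.024, 0.0], [0.0, -0.002, -1.0]]
contact_force: [-5.6, 1.0, 2.5]
width: 0.01
finger_force: 59.6
```

>>> servo_tool([
  [0, 0.04, 0],
  [0, 0, 0],
], roll=[0, 0])

```text
clock: 55.3
tool_pos: [0.6513, 0.0003, 0.0467]
ee_rot: [[0.024, 1.0, -0.003], [1.0, -0.024, 0.0], [0.0, -0.003, -1.0]]
contact_force: [-12.8, 1.4, 6.1]
width: 0.01
finger_force: 60.1
```

```bash
python3 sd.py; python3 - <<'E'
from h import *
c=cap('scene'); cv2.imwrite('pics/l.png',cv2.resize(c['frame'][180:360,250:460,::-1],None,fx=3.3,fy=3.3,interpolation=cv2.INTER_CUBIC))
E
```

```text
[6.513e-01 3.000e-04 4.670e-02] 88.59790382767561 55.3 0.009996068419626377 [-12.8   1.4   6.1] [-0.03 -0.47 -0.12] -0.004419234464879196
```

View pics/l.png

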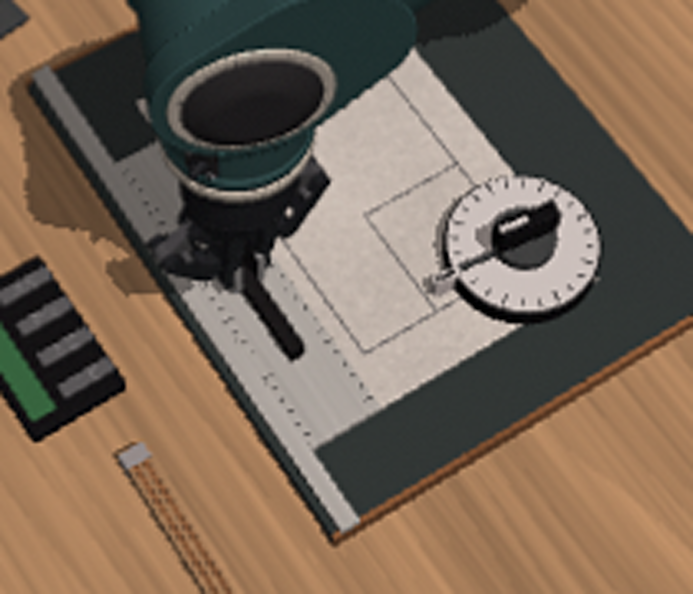

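The straightedge is flush against the ledge, contacting at x=0.6513 with no visible gap. Releasing.

>>> servo_tool([
  [0, -0.04, 0.02],
  [0, 0, 0],
], roll=[0, 0])

```text
clock: 55.52
tool_pos: [0.6513, 0.0003, 0.0464]
ee_rot: [[0.024, 1.0, -0.001], [1.0, -0.024, 0.0], [0.0, -0.001, -1.0]]
contact_force: [-6.0, -0.6, 1.2]
width: 0.0101
finger_force: 59.7
```

>>> servo_tool([
  [0, 0, 0],
  [0, 0, 0],
  [0, 0, 0],
  [0, 0, -0.3],
  [0, 0, -0.7],
  [0, 0, -1],
  [0, 0, -1],
  [0, 0, -1],
  [0, 0, -1],
  [0, 0, -1],
  [0, 0, 0],
], roll=[0, 0, 0, 0, 0, 0, 0, 0, 0, 0, 0], fingers=0.2)

```text
clock: 56.43
tool_pos: [0.6537, -0.0001, 0.1719]
ee_rot: [[0.025, 1.0, 0.006], [1.0, -0.025, 0.0], [0.001, 0.006, -1.0]]
contact_force: [-0.0, -1.2, 1.2]
width: 0.051
finger_force: 0.0
```

>>> servo_tool([
  [0, -1, 0],
  [0, -1, 0],
  [0, -1, 0],
  [0, -1, 0],
  [0, -1, 0],
  [0, -1, 0],
  [0, -1, 0],
  [0, -1, 0],
  [0, -1, 0],
  [0, 0, 0],
  [0, 0, 0],
], roll=[0, 0, 0, 0, 0, 0, 0, 0, 0, 0, 0])

```text
clock: 57.35
tool_pos: [0.4719, 0.0049, 0.1675]
ee_rot: [[0.024, 1.0, 0.001], [1.0, -0.024, 0.001], [0.001, 0.001, -1.0]]
contact_force: [0.9, 0.2, -0.9]
width: 0.0512
finger_force: 0.0
```

```bash
python3 - <<'E'
from p import *
p,psi,s=st(); print(p.round(4),s['clock'],s['width'],np.round(s['contact_force'],1))
from m import rect
for n in('scene','top'):
    c=cap(n); P=cloud(c); f=c['frame'].astype(int); X,Y,Z=np.moveaxis(P,2,0); r=f[...,0]
    q=P[(Z>.032)&(Z<.045)&(X>.62)&(X<.68)&(abs(Y)<.09)&(r<70)]; print(n,'ridge',len(q),rect(q) if len(q) else '',np.median(q[:,2]) if len(q) else '')
    m=(Z>.09)&(Z<.19)&(f[...,0]-f[...,2]>35)&(Y<-.25)&(X>.3)&(X<.75); print('batten px',m.sum())
    cv2.imwrite('pics/f_%s.png'%n,cv2.resize(c['frame'][(60 if n=='scene' else 120):(360 if n=='scene' else 400),(200 if n=='scene' else 130):(500 if n=='scene' else 540),::-1],None,fx=1.9,fy=1.9))
E
```

```text
[0.4719 0.0049 0.1675] 57.35 0.051163083902494896 [ 0.9  0.2 -0.9]
scene ridge 290 [0.6519, 0.0035, 0.1401, 0.0129, 88.4] 0.036303740474897594
batten px 948
top ridge 364 [0.6498, 0.0008, 0.1369, 0.0119, 88.5] 0.03631194481548783
batten px 1205
```

View pics/f_scene.png

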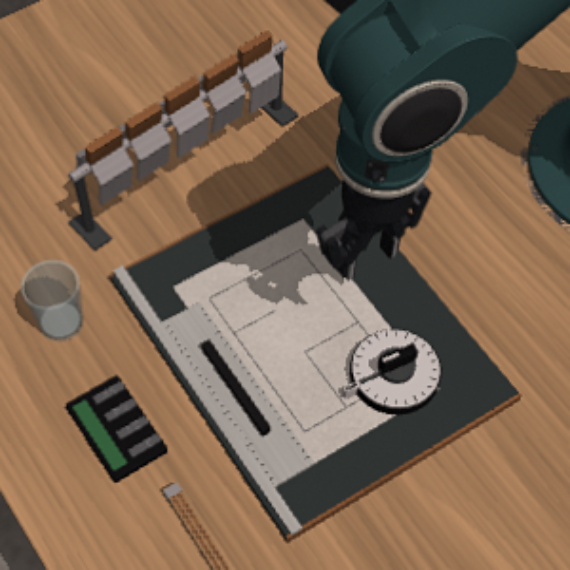

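The picture shows the straightedge flush along the ledge at (240,395), the pointer on zero at (350,385), five samples on the rail and the gripper clear. Handing in.

```bash
python3 -c "
from plant import ticket
print(ticket.job_done())"
```

```text
the job is handed in; nothing more can be done
None
```

The job is handed in, though the hand-in returned no verdict: all five samples hang astride the rail, the dial pointer was on the zero tick to within about 1°, and the straightedge lies flush along the ledge with the gripper clear of everything.

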